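# Load and lock the gel cassettes, stack the empty carriers

### The job

Load the gel tank's core for one run: pull its orange locking slide back to the red mark, then slide every gel cassette from the two part-filled blue-grey carriers down into a free slot of the core until it is fully home beside the one already there, and then push the slide across to the green mark so that all are locked. Stack the two emptied carriers on the carrier that was already empty, nested squarely in each other, and leave the other things on the desk where they are.

Things in the scene. Friction and masses are not known exactly. Their poses are not given: they have to be found in the camera images.
- core: running core of a gel tank, fixed: dark base 214 x 100 x 8 mm, two teal long walls along its x (61 mm high, flared tops, 59 mm apart inside), end walls 48 mm high, five upright slots 38 mm apart along x, each 10 mm wide along x with a flared mouth at height 62 mm. Origin: centre of the base's underside. A slide runs along the top of the +y wall, which faces the robot.
- lock_slide (a joint): orange locking slide, m: 0 = unlocked stop (grip at the red mark, tabs between the slots), 0.019 = locked stop (green mark, a tab over each slot); positive is toward the core's +x. Stays where left; moves with about 3 N. Tabs lie 66 to 70 mm high, reach in to 21.5 mm from the row's centre line, pass 3 mm over the shoulders of cassettes fully home and jam on one that is not.
- slide_grip (a point): centre of the slide's upright orange grip: 12 mm thick along the core's x, 18 mm along y, rising from 68 to 96 mm above the desk; this point is 85 mm high and moves with the slide.
- slot_0 (a point): slot 0 of the core, at -76 mm along the core's x: centre of the slot's floor, 8 mm above the desk; a cassette is home with its underside's centre here, its x axis along the core's x either way round.
- slot_1 (a point): slot 1 of the core, at -38 mm along the core's x: centre of the slot's floor, 8 mm above the desk; a cassette is home with its underside's centre here, its x axis along the core's x either way round.
- slot_2 (a point): slot 2 of the core, at +0 mm along the core's x: centre of the slot's floor, 8 mm above the desk; a cassette is home with its underside's centre here, its x axis along the core's x either way round.
- slot_3 (a point): slot 3 of the core, at +38 mm along the core's x: centre of the slot's floor, 8 mm above the desk; a cassette is home with its underside's centre here, its x axis along the core's x either way round.
- slot_4 (a point): slot 4 of the core, at +76 mm along the core's x: centre of the slot's floor, 8 mm above the desk; a cassette is home with its underside's centre here, its x axis along the core's x either way round.
- gel_1: gel cassette, a flat pale slab with a blue window: 8 mm thick (its x axis), lower body 55 mm wide (y) and 55 mm high, then a centred neck 38 mm wide with a green tag, 80 mm high in all (z up), 70 g. Origin: centre of its underside. Stands upright; grip the neck across the 8 mm from above. This one starts in carrier_a; None from the start if absent.
- gel_2: gel cassette, a flat pale slab with a blue window: 8 mm thick (its x axis), lower body 55 mm wide (y) and 55 mm high, then a centred neck 38 mm wide with a green tag, 80 mm high in all (z up), 70 g. Origin: centre of its underside. Stands upright; grip the neck across the 8 mm from above. This one starts in carrier_a; None from the start if absent.
- gel_3: gel cassette, a flat pale slab with a blue window: 8 mm thick (its x axis), lower body 55 mm wide (y) and 55 mm high, then a centred neck 38 mm wide with a green tag, 80 mm high in all (z up), 70 g. Origin: centre of its underside. Stands upright; grip the neck across the 8 mm from above. This one starts in carrier_a; None from the start if absent.
- gel_4: gel cassette, a flat pale slab with a blue window: 8 mm thick (its x axis), lower body 55 mm wide (y) and 55 mm high, then a centred neck 38 mm wide with a green tag, 80 mm high in all (z up), 70 g. Origin: centre of its underside. Stands upright; grip the neck across the 8 mm from above. This one starts in carrier_b; None from the start if absent.
- gel_5: gel cassette, a flat pale slab with a blue window: 8 mm thick (its x axis), lower body 55 mm wide (y) and 55 mm high, then a centred neck 38 mm wide with a green tag, 80 mm high in all (z up), 70 g. Origin: centre of its underside. Stands upright; grip the neck across the 8 mm from above. This one starts in carrier_b; None from the start if absent.
- gel_6: gel cassette, a flat pale slab with a blue window: 8 mm thick (its x axis), lower body 55 mm wide (y) and 55 mm high, then a centred neck 38 mm wide with a green tag, 80 mm high in all (z up), 70 g. Origin: centre of its underside. Stands upright; grip the neck across the 8 mm from above. This one starts in carrier_b; None from the start if absent.
- gel_7: gel cassette, a flat pale slab with a blue window: 8 mm thick (its x axis), lower body 55 mm wide (y) and 55 mm high, then a centred neck 38 mm wide with a green tag, 80 mm high in all (z up), 70 g. Origin: centre of its underside. Stands upright; grip the neck across the 8 mm from above. This one starts home in a slot of the core and stays there; None from the start if absent.
- gel_8: gel cassette, a flat pale slab with a blue window: 8 mm thick (its x axis), lower body 55 mm wide (y) and 55 mm high, then a centred neck 38 mm wide with a green tag, 80 mm high in all (z up), 70 g. Origin: centre of its underside. Stands upright; grip the neck across the 8 mm from above. This one starts home in a slot of the core and stays there; None from the start if absent.
- gel_9: gel cassette, a flat pale slab with a blue window: 8 mm thick (its x axis), lower body 55 mm wide (y) and 55 mm high, then a centred neck 38 mm wide with a green tag, 80 mm high in all (z up), 70 g. Origin: centre of its underside. Stands upright; grip the neck across the 8 mm from above. This one starts home in a slot of the core and stays there; None from the start if absent.
- carrier_a: blue-grey cassette carrier, an open box 102 mm long (x), 66 mm wide (y), 46 mm high, walls 4 mm, inner floor 7 mm above its underside; three cross slots at x = -38, 0, +38 mm, 10 mm wide along x, with ribs up to 40 mm. Grip it from above across the 66 mm at its middle. Origin: centre of its underside. Part-filled at the start, about 0.15 kg. A foot 86 x 52 mm drops 4 mm into another carrier's open top, so stacked carriers are 42 mm apart.
- carrier_b: blue-grey cassette carrier, an open box 102 mm long (x), 66 mm wide (y), 46 mm high, walls 4 mm, inner floor 7 mm above its underside; three cross slots at x = -38, 0, +38 mm, 10 mm wide along x, with ribs up to 40 mm. Grip it from above across the 66 mm at its middle. Origin: centre of its underside. Part-filled at the start, about 0.15 kg. A foot 86 x 52 mm drops 4 mm into another carrier's open top, so stacked carriers are 42 mm apart.
- carrier_c: blue-grey cassette carrier, an open box 102 mm long (x), 66 mm wide (y), 46 mm high, walls 4 mm, inner floor 7 mm above its underside; three cross slots at x = -38, 0, +38 mm, 10 mm wide along x, with ribs up to 40 mm. Grip it from above across the 66 mm at its middle. Origin: centre of its underside. Empty from the start, 0.2 kg; the stack is built on it.
- timer: white bench timer, 62 x 62 x 20 mm, origin under its centre; a bystander.
- indicator: small white reagent bottle with a red cap, 39 mm across, 70 mm high, origin under its centre; a bystander.

How it is judged (in metres and radians):
On the way, in this order (a step that is already met when the one before it is completed fails the run):
1. the locking slide is pulled back to its unlocked stop (within 4 mm) (value of joint lock_slide below 0.004 m), for 0.2 s.
2. every cassette stands fully home in a slot of the core ((distance between gel_1 and slot_0 below 0.005 m or distance between gel_1 and slot_1 below 0.005 m or distance between gel_1 and slot_2 below 0.005 m or distance between gel_1 and slot_3 below 0.005 m or distance between gel_1 and slot_4 below 0.005 m) and (distance between gel_2 and slot_0 below 0.005 m or distance between gel_2 and slot_1 below 0.005 m or distance between gel_2 and slot_2 below 0.005 m or distance between gel_2 and slot_3 below 0.005 m or distance between gel_2 and slot_4 below 0.005 m) and (distance between gel_3 and slot_0 below 0.005 m or distance between gel_3 and slot_1 below 0.005 m or distance between gel_3 and slot_2 below 0.005 m or distance between gel_3 and slot_3 below 0.005 m or distance between gel_3 and slot_4 below 0.005 m) and (distance between gel_4 and slot_0 below 0.005 m or distance between gel_4 and slot_1 below 0.005 m or distance between gel_4 and slot_2 below 0.005 m or distance between gel_4 and slot_3 below 0.005 m or distance between gel_4 and slot_4 below 0.005 m) and (distance between gel_5 and slot_0 below 0.005 m or distance between gel_5 and slot_1 below 0.005 m or distance between gel_5 and slot_2 below 0.005 m or distance between gel_5 and slot_3 below 0.005 m or distance between gel_5 and slot_4 below 0.005 m) and (distance between gel_6 and slot_0 below 0.005 m or distance between gel_6 and slot_1 below 0.005 m or distance between gel_6 and slot_2 below 0.005 m or distance between gel_6 and slot_3 below 0.005 m or distance between gel_6 and slot_4 below 0.005 m) and (distance between gel_7 and slot_0 below 0.005 m or distance between gel_7 and slot_1 below 0.005 m or distance between gel_7 and slot_2 below 0.005 m or distance between gel_7 and slot_3 below 0.005 m or distance between gel_7 and slot_4 below 0.005 m) and (distance between gel_8 and slot_0 below 0.005 m or distance between gel_8 and slot_1 below 0.005 m or distance between gel_8 and slot_2 below 0.005 m or distance between gel_8 and slot_3 below 0.005 m or distance between gel_8 and slot_4 below 0.005 m) and (distance between gel_9 and slot_0 below 0.005 m or distance between gel_9 and slot_1 below 0.005 m or distance between gel_9 and slot_2 below 0.005 m or distance between gel_9 and slot_3 below 0.005 m or distance between gel_9 and slot_4 below 0.005 m)), for 0.2 s.
3. the locking slide is pushed to its locked stop (within 3 mm) (value of joint lock_slide above 0.016 m), for 0.2 s.
At the end, for the whole second after the job is handed in: Every cassette's underside is within 5 mm of a slot's floor centre; the slide is within 3 mm of its locked stop; carrier_a and carrier_b are stacked in either order on carrier_c, which stands on the desk, nested (42 and 84 mm above it, within 3 mm) and within 6 mm of it in x and y, at rest (all of step 2 and value of joint lock_slide above 0.016 m and angle between carrier_c's own z axis and vertical below 0.05 rad and height (world z) of carrier_c below 0.004 m and x of carrier_a in the frame of carrier_c between -0.006 and 0.006 m and y of carrier_a in the frame of carrier_c between -0.006 and 0.006 m and (z of carrier_a in the frame of carrier_c between 0.039 and 0.045 m or z of carrier_a in the frame of carrier_c between 0.081 and 0.087 m) and linear speed of each of carrier_a, carrier_b below 0.02 m/s and x of carrier_b in the frame of carrier_c between -0.006 and 0.006 m and y of carrier_b in the frame of carrier_c between -0.006 and 0.006 m and (z of carrier_b in the frame of carrier_c between 0.039 and 0.045 m or z of carrier_b in the frame of carrier_c between 0.081 and 0.087 m)); the robot touches nothing.
It fails at once if a bystander (timer or small bottle) is knocked more than 3 cm away (distance of any of timer, indicator from where it was at the start of the episode above 0.03 m).
Of gel_1, gel_2, gel_3 only 1 to 2 are there at a start; the rules pass over those that are not, and their reading is None.
Of gel_4, gel_5, gel_6 only 2 to 2 are there at a start; the rules pass over those that are not, and their reading is None.
Of gel_7, gel_8, gel_9 only 1 to 1 are there at a start; the rules pass over those that are not, and their reading is None.
At some moment in a run one of carrier_a, carrier_b may be knocked a few centimetres aside while the robot is not near it.
It also fails if it takes over 200 s, if anything falls off the work surface, if the arm or the gripper's body presses on something with over 40 N, if the wrist force passes 120 N, or if a joint passes its speed limit or range.

### The arm

A 7-joint arm with a two-finger parallel gripper is mounted at the origin on a cart in front of the work surface, level with it; the furniture and walls round the work are solid. World frame = base frame: x ahead of the robot, y to its left, z up, the work surface at z = 0. Lengths are in m, angles in degrees, forces in N, time in s.
With the tool pointing down it reaches from about 0.35 to 0.9 m from the base axis. Payload 8.1 kg.
Tool frame: the origin (TCP) lies midway between the tips of the shut fingers; the grasp point (between the pads) lies robot.grip_point_offset behind it (robot.grip_point_offset is the distance from the TCP to the grasp point, in m); z points along the fingers, y is the direction in which the jaws open and shut (so a half turn about z gives the same grasp; the last joint's range is limited). The gripper opens to 85 mm and grips with 20 to 120 N. Pads are 22 mm wide; open, the fingers measure 114 mm over their backs; the gripper's body (76 mm by 85 mm) begins 54 mm behind the grasp point. The pads swing forward as they close: fully open they stand 13 mm farther back than shut.
Start: joints at [68.892, 24.895, 1.432, 90.138, -0.665, 64.973, -4.303], TCP at [0.164, -0.603, 0.231] pointing down, gripper open.
Joint ranges: [-149.89, 149.89], [-25.12, 119.58], [-72.63, 75.52], [4.76, 147.25], [-75.54, 255.54], [6.69, 114.76], [-157.13, 157.13]. Speed limits (degrees/s): [127.2, 127.2, 172.46, 172.46, 180, 180, 180].

### API

Orientations are given as a 3x3 rotation matrix whose columns are the frame's x, y, z axes.
In Python, from workcell import robot, capture, calibration, job, find_in gives the robot as it stands.
- The arm moves only by the tool send_rows, never from a script. Its argument "steps" is a list of rows, each an object of numbers: "wx", "wy", "wz": the turn, a rotation vector about the tool's x, y, z in degrees; "x", "y", "z": the shift along the tool's x, y, z in cm; "claw": the opening, from 0 (shut) to 1 (fully open). A call has 1 to 12 rows; each row is the pose to reach, as a shift and turn from the pose commanded when the call began, along the tool's axes at that moment; what a row does not reach only later rows make up. A row lasts 1/12 s, in which the tool goes at most 41.7 mm and 7.16 degrees, less where a joint would pass 70% of its speed; a pose out of reach is approached as far as the arm can. A call with a gripper value outside its range is refused whole. The fingers move at their own pace and stop on an object; "force" is the grip in N (left out, the last holds). Time passes only in rows, so rows that repeat a pose let the fingers close. It gives the time, the measured TCP pose, the force and the opening at its end, in the units of the state.
- robot.get_obs(): the state, without advancing time (a new reading comes with each control period).
- capture(name): name is "side" or "top"; returns (picture, depth): 400x640x3 uint8, blue, green, red; 400x640 float32, m along the optical axis (not along the pixel's ray), 0 where there is no reading.
- calibration(name): a dict with "vertical_fov" (degrees; the focal length in pixels is half the picture's height over the tangent of half this angle, whatever the lens; pixels are square), "cx", "cy" (the principal point, pixels), "world_to_cam" (4x4, takes a point from world to camera coordinates). Camera axes: x right, y down, z forward; pixel columns grow to the right and rows downward; lengths in m; the calibration is good to about 2 mm. A picture is of the moment at which its call begins. calibration takes no time and is no camera call.
- job.sign_off(): hands the job in, once; it reports no verdict.
Trained networks look in the newest picture that a camera, given by its name, has taken for a name from the list of things; names that differ only in an ending like _2 or _b are one class to them, and where a whole thing is asked for, a point or a joint stands for the part that bears it (a point fixed in the world has none). Each returns a list of dicts, best first, with "p" (0 to 1); they miss things now and then, are a little off and sometimes report something else, mostly with a low value. They report only what shows in the picture. A call takes as long as a camera call.
- find_in(camera, target): "bbox" ([left, top, width, height] in pixels, round what is visible of it).
The state is a dict: "clock": time; "joint_positions": joint angles; "dq": joint speeds; "joint_efforts": joint torques, N m; "ee_pos": TCP position; "orientation": TCP orientation; "ft_force": force on the tool from outside, world axes, zero at the start; "wrist_torque": the same for the moment, N m; "gripper_width": opening from 0.0 (shut) to 1.0 (fully open).
Only numpy, scipy, OpenCV 4.12 (cv2) and the standard library are available. Lean on these libraries where they do the work, as an engineer would, in place of code of your own. Each camera call takes 0.05 s, during which the arm holds its last target. There are 200 camera calls.

## Working session

There is one attempt and no reset: what is moved stays moved. The work goes in short steps, Python scripts to look and compute and a tool call to move; the robot and the scene stay as the last step left them, time stands still between calls to the robot, and variables do not carry over. Pictures are saved under pics/ and viewed, about 12 in all and at most 16, crops included, and the job is handed in when it is done.

Besides the shell and the picture viewer there is one more tool, called after "Call:" as a command line: name --argument value ..., lists and objects as JSON in quotes. send_rows: Moves the arm, as the interface text tells. Its arguments: {"type":"object","properties":{"steps":{"type":"array"},"force":{"type":"number"}},"required":["steps"]}

```bash
mkdir -p pics; cat > h.py <<'E'
import numpy as np, cv2
from workcell import robot, capture, calibration, job, find_in
def cam(n):
    c=calibration(n); f=200/np.tan(np.radians(c["vertical_fov"]/2)); return f,c["cx"],c["cy"],np.array(c["world_to_cam"])
def cloud(n,d):
    f,cx,cy,T=cam(n); v,u=np.mgrid[0:400,0:640]
    P=np.stack([(u-cx)/f*d,(v-cy)/f*d,d,np.ones_like(d)],-1)@np.linalg.inv(T).T
    P=P[...,:3]; P[d==0]=np.nan; return P
def proj(n,p):
    f,cx,cy,T=cam(n); q=T@np.append(p,1); return f*q[0]/q[2]+cx,f*q[1]/q[2]+cy
E
python3 - <<'E'
from h import *
print(robot.get_obs(), robot.grip_point_offset)
for n in("top","side"):
    p,d=capture(n); cv2.imwrite(f"pics/{n}0.png",p); np.savez(f"{n}0.npz",p=p,d=d); c=cam(n); print(c[:3], np.linalg.inv(c[3]).round(3).tolist())
    for t in ("core","slide_grip","gel_1","carrier_a","timer","indicator"):
        print(n,t,[(np.round(x["bbox"]).tolist(),round(x["p"],2)) for x in find_in(n,t)])
E
```

```text
{'clock': 0.0, 'joint_positions': array([68.89334413, 24.93544464,  1.43173206, 90.18883527, -0.66367662,
       64.97330328, -4.30270318]), 'dq': array([ 0.01394985, -0.01918985,  0.01567222,  0.06349274, -0.08233182,
       -0.06210101, -0.10940482]), 'joint_efforts': array([ 6.25912235e-04, -6.70460558e+01,  1.02529965e+00, -3.16211808e+01,
        1.55067444e-02,  1.25533363e-02, -3.11632209e-05]), 'ee_pos': array([ 0.16396391, -0.60258982,  0.23053887]), 'orientation': array([[ 9.64906892e-01,  2.62591643e-01, -5.64075011e-04],
       [ 2.62592198e-01, -9.64905812e-01,  1.45279568e-03],
       [-1.62787251e-04, -1.54993427e-03, -9.99998786e-01]]), 'ft_force': array([1.18250172, 0.19984479, 0.07572704]), 'wrist_torque': array([-0.02736895,  0.00264663,  0.02884514]), 'gripper_width': 1.0003035648089824} 0.0187
(np.float64(363.3911156029772), 319.2462370243744, 203.78118037795124) [[-0.01, -0.989, 0.148, 0.436], [-1.0, 0.011, 0.004, 0.151], [-0.005, -0.148, -0.989, 0.977], [0.0, 0.0, 0.0, 1.0]]
top core [([273.0, 157.0, 83.0, 51.0], 0.86)]
top slide_grip []
top gel_1 [([243.0, 252
[... 430 characters left out ...]
86731, 210.01400563428268) [[-0.831, -0.377, 0.409, 0.153], [-0.556, 0.536, -0.636, 0.774], [0.02, -0.756, -0.655, 0.719], [0.0, 0.0, 0.0, 1.0]]
side core [([230.0, 183.0, 101.0, 74.0], 0.85)]
side slide_grip [([257.0, 188.0, 65.0, 47.0], 0.81), ([225.0, 254.0, 69.0, 57.0], 0.33)]
side gel_1 [([264.0, 261.0, 20.0, 34.0], 0.94), ([319.0, 287.0, 25.0, 40.0], 0.92), ([304.0, 278.0, 23.0, 37.0], 0.86), ([250.0, 254.0, 16.0, 37.0], 0.62), ([297.0, 179.0, 14.0, 20.0], 0.62)]
side carrier_a [([298.0, 291.0, 64.0, 58.0], 0.88), ([264.0, 266.0, 18.0, 32.0], 0.72), ([227.0, 181.0, 102.0, 75.0], 0.63), ([223.0, 257.0, 69.0, 54.0], 0.62)]
side timer [([180.0, 239.0, 33.0, 27.0], 0.59)]
side indicator []
```

View pics/top0.png

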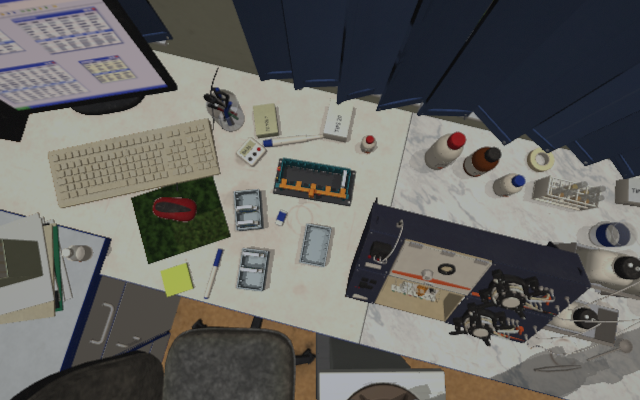

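View pics/side0.png

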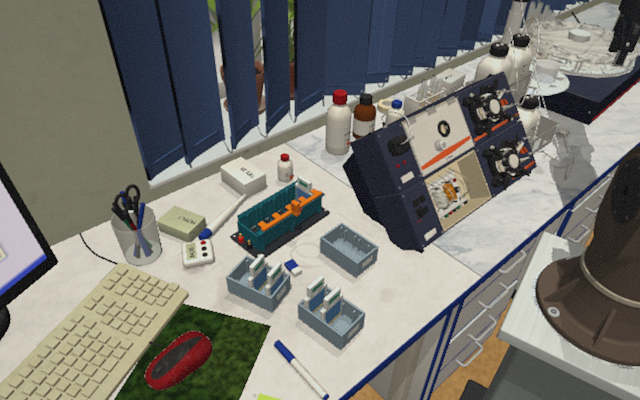

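```bash
python3 - <<'E'
from h import *
a=np.load("top0.npz"); s=np.load("side0.npz")
A=cv2.resize(a["p"][130:300,228:388],None,fx=3.5,fy=3.5,interpolation=cv2.INTER_CUBIC)
cv2.imwrite("pics/c1.png",A)
B=cv2.resize(s["p"][160:360,200:400],None,fx=3,fy=3,interpolation=cv2.INTER_CUBIC)
cv2.imwrite("pics/c2.png",B)
P=cloud("top",a["d"]); 
for n,bb in dict(core=(273,157,83,51),cb=(237,250,35,42),ca=(236,191,30,41),cc=(302,224,30,45),ind=(361,136,17,16),tim=(240,135,27,32)).items():
    x,y,w,h=bb; Q=P[y:y+h,x:x+w].reshape(-1,3); print(n,np.nanpercentile(Q,[0,5,50,95,100],axis=0).round(3).tolist())
ds=a["d"];print((ds==0).mean(), (s["d"]==0).mean())
# pts above thresholds
for nm,D in(("top",a),("side",s)):
    P=cloud(nm,D["d"]); hsv=cv2.cvtColor(D["p"],cv2.COLOR_BGR2HSV)
    m=(hsv[...,0]>5)&(hsv[...,0]<22)&(hsv[...,1]>170)&(hsv[...,2]>120)&(P[...,2]>.05)&(P[...,2]<.11)&(P[...,0]<.7)
    Q=P[m];print(nm,len(Q)); 
    v,u=np.where(m); print(np.c_[u,v,(Q*1000).round()][Q[:,2]>.076].astype(int).tolist())
E
```

```text
core [[0.572, 0.054, -0.006], [0.579, 0.066, -0.001], [0.638, 0.168, 0.009], [0.706, 0.27, 0.072], [0.716, 0.282, 0.099]]
cb [[0.352, 0.283, -0.004], [0.358, 0.287, -0.0], [0.407, 0.325, 0.009], [0.454, 0.369, 0.087], [0.46, 0.376, 0.093]]
ca [[0.509, 0.301, -0.003], [0.513, 0.304, 0.0], [0.56, 0.335, 0.017], [0.611, 0.369, 0.087], [0.619, 0.379, 0.091]]
cc [[0.41, 0.124, -0.003], [0.415, 0.127, -0.001], [0.468, 0.162, 0.008], [0.52, 0.199, 0.047], [0.528, 0.202, 0.051]]
ind [[0.722, -0.009, -0.003], [0.723, -0.007, -0.001], [0.735, 0.022, 0.048], [0.768, 0.039, 0.071], [0.773, 0.041, 0.073]]
tim [[0.688, 0.298, -0.005], [0.692, 0.302, -0.001], [0.729, 0.334, 0.016], [0.773, 0.37, 0.022], [0.78, 0.375, 0.026]]
0.00403125 0.005640625
top 368
[[311, 188, 608, 174, 95], [311, 189, 605, 174, 94], [312, 189, 605, 172, 94], [313, 189, 604, 169, 99], [309, 190, 603, 179, 93], [310, 190, 603, 177, 94], [311, 190, 602, 174, 98], [312, 190, 602, 172, 97], [313, 190, 602, 169, 96], [309, 191, 600, 179, 97], [310, 191, 600, 177, 96], [311, 191, 600, 174, 98], [312, 191, 600, 172, 95], [313, 191,
[... 3086 characters left out ...]
298, 207, 587, 176, 86], [299, 207, 588, 171, 83], [291, 208, 602, 179, 78], [292, 208, 599, 180, 81], [293, 208, 597, 180, 81], [294, 208, 594, 180, 83], [295, 208, 590, 182, 86], [296, 208, 589, 180, 86], [297, 208, 589, 177, 83], [298, 208, 589, 173, 81], [299, 208, 588, 171, 80], [292, 209, 600, 180, 77], [293, 209, 597, 180, 78], [294, 209, 594, 181, 81], [295, 209, 592, 180, 81], [296, 209, 590, 178, 81], [297, 209, 588, 178, 81], [298, 209, 587, 176, 81], [299, 209, 587, 172, 77], [294, 210, 593, 181, 79], [295, 210, 591, 181, 80], [296, 210, 589, 180, 80], [297, 210, 589, 176, 77], [298, 210, 588, 175, 77], [294, 211, 592, 183, 77], [295, 211, 591, 180, 76], [296, 211, 589, 180, 77]]
```

View pics/c1.png

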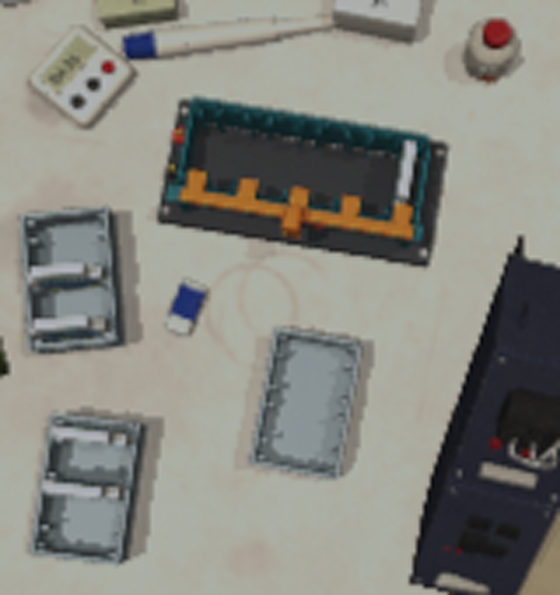

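View pics/c2.png

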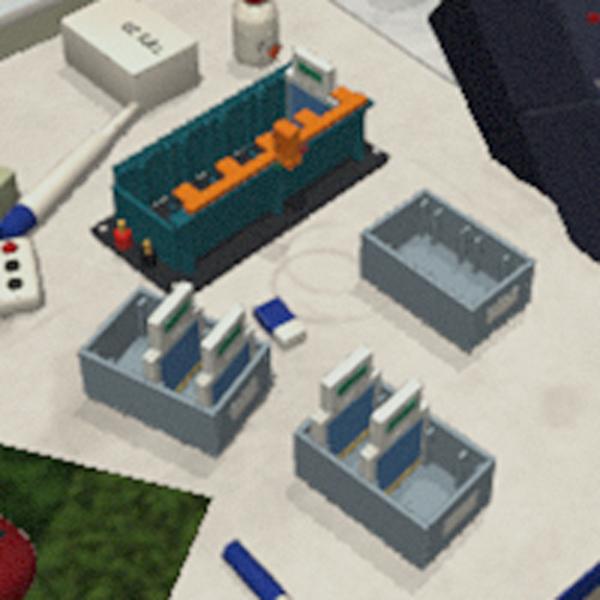

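```bash
cat >> h.py <<'E'
from scipy.optimize import least_squares
def rectfit(Q,L,W,x0):
    # points spread on midline of rectangle L x W ; returns x,y,theta(deg)
    def r(p):
        c,s=np.cos(p[2]),np.sin(p[2]); d=Q[:,:2]-p[:2]; a=np.abs(d@[c,s])-L/2; b=np.abs(d@[-s,c])-W/2
        return np.where((a>0)&(b>0),np.hypot(a,b),np.maximum(a,b))
    o=least_squares(r,x0,loss="soft_l1",f_scale=.002); return o.x,np.abs(r(o.x)).mean()
def carrier(P,x,y,th,R=.07,z0=.0,tol=.005):
    Q=P.reshape(-1,3); m=(np.hypot(Q[:,0]-x,Q[:,1]-y)<R)&(abs(Q[:,2]-.046-z0)<tol); Q=Q[m]
    best=min((rectfit(Q,.098,.062,[x,y,np.radians(th+k)]) for k in(-8,0,8)),key=lambda t:t[1])
    return best[0][0].round(4),best[0][1].round(4),np.degrees(best[0][2]).round(2),len(Q),round(best[1]*1000,2)
def necks(P,x,y,R=.06,zt=None):
    Q=P.reshape(-1,3); m=(np.hypot(Q[:,0]-x,Q[:,1]-y)<R)&(Q[:,2]>.074)&(Q[:,2]<.095); return Q[m]
E
python3 - <<'E'
from h import *
for nm in("top","side"):
    D=np.load(nm+"0.npz"); P=cloud(nm,D["d"]); hsv=cv2.cvtColor(D["p"],cv2.COLOR_BGR2HSV)
    print(nm)
    for n,(x,y) in dict(far=(.56,.337),near=(.407,.327),empty=(.468,.163)).items():
        print(n,carrier(P,x,y,0))
        if n!="empty":
            Q=necks(P,x,y); Q=Q[np.argsort(Q[:,0])]; k=np.argmax(np.diff(Q[:,0]));
            for q in(Q[:k+1],Q[k+1:]): (c,s,a)=cv2.minAreaRect((q[:,:2]*1000).astype(np.float32)); print("  neck",len(q),np.round(c,1),np.round(s,1),round(a,1),np.percentile(q[:,2],[50,90]).round(3),np.median(q,0).round(4))
    H,S,V=hsv[...,0],hsv[...,1],hsv[...,2]
    near=(abs(P[...,0]-.64)<.1)&(abs(P[...,1]-.168)<.14)
    o=near&(H>5)&(H<22)&(S>170)&(V>120)&(abs(P[...,2]-.069)<.005)
    q=P[o]; vx,vy,cx,cy=cv2.fitLine(q[:,:2].astype(np.float32),cv2.DIST_HUBER,0,.001,.001).ravel()
    if vy<0: vx,vy=-vx,-vy
    print("orange",len(q),"dir",round(np.degrees(np.arctan2(vy,vx)),2),cx,cy)
    X=np.array([vx,vy]);Y=np.array([-vy,vx]) # core x, core y
    O=np.array([.64,.168])
    f=lambda q:((q[:,:2]-O)@np.c_[X,Y])*1000
    oq=f(q); print("orange ext",np.percentile(oq,[1,99],axis=0).round(1).tolist()); 
    t=oq[oq[:,1]<np.median(oq[:,1])-6]; print("tabs hist",np.histogram(t[:,0],np.arange(-110,112,4))[0].tolist())
    tm=near&(H>80)&(H<105)&(S>100); q=P[tm]; tq=f(q); 
    for lo,hi in((.03,.05),(.052,.066)):
        z=(q[:,2]>lo)&(q[:,2]<hi); print("teal",lo,np.percentile(tq[z],[1,50,99],axis=0).round(1).tolist()); print(np.histogram(tq[z][:,1],np.arange(-50,51,2))[0].tolist())
    dk=near&(V<75)&(S<90)&(P[...,2]<.016)&(P[...,2]>.001); tq=f(P[dk]); print("dark",np.percentile(tq,[.5,2,50,98,99.5],axis=0).round(1).tolist())
    Q=P[near&(P[...,2]>.078)&(V>140)&(S<60)]; tq=f(Q); print("neck core",len(Q),np.percentile(tq,[3,50,97],axis=0).round(1).tolist(),Q[:,2].max())
E
```

```text
top
far (np.float64(0.5645), np.float64(0.341), np.float64(4.75), 255, np.float64(2.43))
  neck 62 [526.5 337.4] [ 8.1 36.8] 6.2 [0.087 0.09 ] [0.5258 0.336  0.0869]
  neck 62 [564.3 340.3] [ 8.4 36.1] 5.6 [0.087 0.089] [0.5631 0.3396 0.0867]
near (np.float64(0.411), np.float64(0.326), np.float64(-7.23), 244, np.float64(1.79))
  neck 63 [411.2 326.1] [38.2  8.2] 82.5 [0.088 0.091] [0.4117 0.3251 0.0876]
  neck 55 [448.6 320.5] [36.8  8.2] 83.4 [0.088 0.089] [0.4478 0.3191 0.0876]
empty (np.float64(0.4707), np.float64(0.1658), np.float64(-11.03), 223, np.float64(1.29))
orange 288 dir 79.64 0.606303 0.16308713
orange ext [[-84.1, 16.4], [79.6, 37.7]]
tabs hist [0, 0, 0, 0, 0, 0, 3, 5, 5, 1, 0, 0, 0, 0, 0, 0, 6, 5, 6, 0, 0, 0, 0, 0, 0, 4, 6, 5, 3, 0, 0, 0, 0, 0, 0, 4, 6, 6, 0, 0, 0, 0, 0, 0, 3, 7, 4, 3, 0, 0, 0, 0, 0, 0, 0]
teal 0.03 [[-91.4, -37.7], [23.6, -32.7], [91.5, 35.6]]
[0, 0, 0, 0, 0, 1, 77, 8, 9, 9, 15, 4, 1, 4, 2, 2, 3, 2, 3, 3, 2, 5, 3, 1, 2, 4, 4, 4, 2, 1, 1, 2, 2, 2, 3, 1, 1, 0, 0, 0, 0, 0, 2, 1, 0, 0, 0, 0, 0, 0]
teal 0.052 [[-93.8, -39.7], [5.5, -35.8], [92.6, 37.2]]
[0
[... 1059 characters left out ...]
, 0, 0, 2, 7, 7, 3, 0, 0, 0, 0, 0, 0, 9, 5, 5, 0, 0, 0, 0, 0, 0, 4, 9, 7, 2, 0, 0, 0, 0, 0, 0, 0]
teal 0.03 [[-83.8, -37.1], [23.5, -25.5], [92.4, 38.8]]
[0, 0, 0, 0, 0, 2, 47, 145, 79, 41, 55, 37, 7, 6, 3, 8, 2, 7, 6, 5, 6, 4, 3, 7, 6, 5, 4, 5, 5, 6, 3, 5, 5, 5, 3, 4, 5, 8, 80, 101, 21, 12, 14, 26, 21, 2, 0, 0, 0, 0]
teal 0.052 [[-83.1, -39.8], [20.8, -31.8], [94.0, 41.7]]
[0, 0, 0, 0, 2, 33, 89, 60, 25, 21, 20, 20, 1, 0, 0, 0, 1, 1, 0, 1, 0, 0, 0, 1, 0, 0, 0, 0, 0, 0, 0, 0, 1, 2, 1, 2, 0, 3, 0, 0, 5, 5, 5, 11, 65, 45, 2, 0, 0, 0]
dark [[-103.9, -45.2], [-98.2, -37.9], [24.6, 36.1], [105.1, 49.0], [106.2, 50.1]]
neck core 52 [[-145.2, -22.8], [-74.6, -2.4], [-70.8, 67.7]] 0.1742468137378841
```

```bash
cat >> h.py <<'E'
def goto(x,y,z,phi,cmd=None):
    """deltas in tool axes (cm, deg) from current measured pose (or cmd=(x,y,z,phi)) to downward pose with tool-x at angle phi"""
    o=robot.get_obs(); R=np.array(o["orientation"]); p=np.array(o["ee_pos"])
    f=np.radians(phi); T=np.array([[np.cos(f),np.sin(f),0],[np.sin(f),-np.cos(f),0],[0,0,-1]])
    from scipy.spatial.transform import Rotation as Ro
    w=Ro.from_matrix(R.T@T).as_rotvec(degrees=True); d=R.T@(np.array([x,y,z])-p)*100
    print("shift cm",d.round(2),"turn",w.round(2),"rows>=",round(max(np.linalg.norm(d)/4.17,np.linalg.norm(w)/7.16),1))
def state():
    o=robot.get_obs(); R=o["orientation"]; print("t",round(o["clock"],2),"p",np.round(o["ee_pos"],4),"phi",round(np.degrees(np.arctan2(R[1][0],R[0][0])),2),"tilt",round(np.degrees(np.arccos(-R[2][2])),2),"F",np.round(o["ft_force"],1),"w",round(o["gripper_width"],3),"q",np.round(o["joint_positions"],1))
E
python3 - <<'E'
from h import *
for nm in("top","side"):
    P=cloud(nm,np.load(nm+"0.npz")["d"]).reshape(-1,3)
    for y in np.arange(-.7,.15,.1):
        m=(P[:,0]>.1)&(P[:,0]<.65)&(P[:,1]>y)&(P[:,1]<=y+.1); print(nm,round(y,1),np.nanmax(P[m][:,2],initial=-1).round(3),end=" | ")
goto(.4,-.1,.40,100); goto(.597,.1755,.30,169.4); goto(.597,.1755,.45,169.4)
E
```

```text
top -0.7 0.089 | top -0.6 0.209 | top -0.5 0.311 | top -0.4 0.29 | top -0.3 0.258 | top -0.2 0.253 | top -0.1 0.264 | top -0.0 0.268 | top 0.1 0.099 | side -0.7 0.349 | side -0.6 0.393 | side -0.5 0.33 | side -0.4 0.288 | side -0.3 0.254 | side -0.2 0.249 | side -0.1 0.26 | side -0.0 0.266 | side 0.1 0.096 | shift cm [ 35.97 -42.35 -16.87] turn [  0.     0.   -84.78] rows>= 13.9
shift cm [ 62.21 -63.76  -6.87] turn [  -0.      0.   -154.18] rows>= 21.5
shift cm [ 62.21 -63.76 -21.87] turn [  -0.      0.   -154.18] rows>= 22.0
```

Call:
send_rows --steps '[{"z":-8},{"z":-16},{"z":-22},{"z":-22},{"z":-22},{"z":-22},{"x":3,"y":-3,"z":-22,"wz":-7},{"x":6,"y":-6,"z":-22,"wz":-14},{"x":9,"y":-9,"z":-22,"wz":-21},{"x":12,"y":-12,"z":-22,"wz":-28},{"x":15,"y":-15,"z":-22,"wz":-35},{"x":18,"y":-18,"z":-22,"wz":-42}]'

```text
invalid input at $.steps[0]: expected keys wx, wy, wz, x, y, z, claw
```

```bash
python3 -c "
from h import *
state(); goto(.597,.1755,.40,169.4)"
```

```text
t 0.7 p [ 0.1641 -0.6031  0.2313] phi 15.22 tilt 0.0 F [-1.1  0.3  0. ] w 0.998 q [68.9 24.9  1.4 90.1 -0.7 65.  -4.3]
shift cm [ 62.21 -63.76 -16.87] turn [  -0.      0.   -154.18] rows>= 21.7
```

Call:
send_rows --steps '[{"wx":0,"wy":0,"wz":0,"x":0,"y":0,"z":-22,"claw":1},{"wx":0,"wy":0,"wz":0,"x":0,"y":0,"z":-22,"claw":1},{"wx":0,"wy":0,"wz":0,"x":0,"y":0,"z":-22,"claw":1},{"wx":0,"wy":0,"wz":0,"x":0,"y":0,"z":-22,"claw":1},{"wx":0,"wy":0,"wz":0,"x":0,"y":0,"z":-22,"claw":1},{"wx":0,"wy":0,"wz":0,"x":0,"y":0,"z":-22,"claw":1},{"wx":0,"wy":0,"wz":-42,"x":18,"y":-18,"z":-22,"claw":1},{"wx":0,"wy":0,"wz":-42,"x":18,"y":-18,"z":-22,"claw":1},{"wx":0,"wy":0,"wz":-42,"x":18,"y":-18,"z":-22,"claw":1},{"wx":0,"wy":0,"wz":-42,"x":18,"y":-18,"z":-22,"claw":1},{"wx":0,"wy":0,"wz":-42,"x":18,"y":-18,"z":-22,"claw":1},{"wx":0,"wy":0,"wz":-42,"x":18,"y":-18,"z":-22,"claw":1}]'

```text
clock: 1.7
ee_pos: [0.2888, -0.3841, 0.4516]
orientation: [[0.536, 0.844, 0.0], [0.844, -0.536, -0.001], [-0.001, 0.001, -1.0]]
ft_force: [0.9, -1.5, -0.1]
gripper_width: 0.998
```

```bash
python3 -c "
from h import *
state(); goto(.597,.1755,.35,169.4)"
```

```text
t 1.7 p [ 0.2888 -0.3841  0.4516] phi 57.59 tilt 0.05 F [ 0.9 -1.5 -0.1] w 0.998 q [ 56.5   5.8 -11.1  85.5   1.1  88.7  13. ]
shift cm [63.76 -3.98 10.12] turn [-1.0000e-02  6.0000e-02 -1.1181e+02] rows>= 15.6
```

Call:
send_rows --steps '[{"wx":0,"wy":0,"wz":-84,"x":48,"y":-3,"z":0,"claw":1},{"wx":0,"wy":0,"wz":-84,"x":48,"y":-3,"z":0,"claw":1},{"wx":0,"wy":0,"wz":-84,"x":48,"y":-3,"z":0,"claw":1},{"wx":0,"wy":0,"wz":-84,"x":48,"y":-3,"z":0,"claw":1},{"wx":0,"wy":0,"wz":-84,"x":48,"y":-3,"z":0,"claw":1},{"wx":0,"wy":0,"wz":-84,"x":48,"y":-3,"z":0,"claw":1},{"wx":0,"wy":0,"wz":-84,"x":48,"y":-3,"z":0,"claw":1},{"wx":0,"wy":0,"wz":-84,"x":48,"y":-3,"z":0,"claw":1},{"wx":0,"wy":0,"wz":-84,"x":48,"y":-3,"z":0,"claw":1},{"wx":0,"wy":0,"wz":-84,"x":48,"y":-3,"z":0,"claw":0.5},{"wx":0,"wy":0,"wz":-84,"x":48,"y":-3,"z":0,"claw":0.5},{"wx":0,"wy":0,"wz":-84,"x":48,"y":-3,"z":0,"claw":0.5}]'

```text
clock: 2.7
ee_pos: [0.5238, 0.0385, 0.4513]
orientation: [[-0.786, 0.618, 0.001], [0.618, 0.786, 0.002], [0.001, 0.002, -1.0]]
ft_force: [-0.3, 0.2, 0.5]
gripper_width: 0.605
```

```bash
python3 -c "
from h import *
state(); goto(.597,.1755,.14,169.4)"
```

```text
t 2.7 p [0.5238 0.0385 0.4513] phi 141.83 tilt 0.12 F [-0.3  0.2  0.5] w 0.605 q [ 21.5  14.1 -41.2  78.4   9.1  90.9  33.1]
shift cm [ 2.68 15.24 31.16] turn [ 1.200e-01 -2.000e-02 -2.757e+01] rows>= 8.3
```

Call:
send_rows --steps '[{"wx":0.1,"wy":0,"wz":-27.6,"x":2.7,"y":15.2,"z":6,"claw":0.4},{"wx":0.1,"wy":0,"wz":-27.6,"x":2.7,"y":15.2,"z":6,"claw":0.4},{"wx":0.1,"wy":0,"wz":-27.6,"x":2.7,"y":15.2,"z":6,"claw":0.4},{"wx":0.1,"wy":0,"wz":-27.6,"x":2.7,"y":15.2,"z":6,"claw":0.4},{"wx":0.1,"wy":0,"wz":-27.6,"x":2.7,"y":15.2,"z":31.1,"claw":0.4},{"wx":0.1,"wy":0,"wz":-27.6,"x":2.7,"y":15.2,"z":31.1,"claw":0.4},{"wx":0.1,"wy":0,"wz":-27.6,"x":2.7,"y":15.2,"z":31.1,"claw":0.4},{"wx":0.1,"wy":0,"wz":-27.6,"x":2.7,"y":15.2,"z":31.1,"claw":0.4},{"wx":0.1,"wy":0,"wz":-27.6,"x":2.7,"y":15.2,"z":31.1,"claw":0.4},{"wx":0.1,"wy":0,"wz":-27.6,"x":2.7,"y":15.2,"z":31.1,"claw":0.4},{"wx":0.1,"wy":0,"wz":-27.6,"x":2.7,"y":15.2,"z":31.1,"claw":0.4},{"wx":0.1,"wy":0,"wz":-27.6,"x":2.7,"y":15.2,"z":31.1,"claw":0.4}]'

```text
clock: 3.7
ee_pos: [0.596, 0.1684, 0.1391]
orientation: [[-0.981, 0.194, -0.005], [0.194, 0.981, -0.003], [0.004, -0.004, -1.0]]
ft_force: [0.6, -0.3, 1.0]
gripper_width: 0.403
```

```bash
python3 -c "
from h import *
state(); goto(.597,.1755,.075,169.4)
p,d=capture('side'); cv2.imwrite('pics/s1.png',cv2.resize(p[130:330,200:400],None,fx=3,fy=3))"
```

```text
t 3.7 p [0.596  0.1684 0.1391] phi 168.83 tilt 0.32 F [ 0.6 -0.3  1. ] w 0.403 q [  6.8  36.1 -42.5  94.2  27.2  60.8  34.9]
shift cm [0.01 0.74 6.4 ] turn [-0.22 -0.24 -0.57] rows>= 1.5
```

View pics/s1.png

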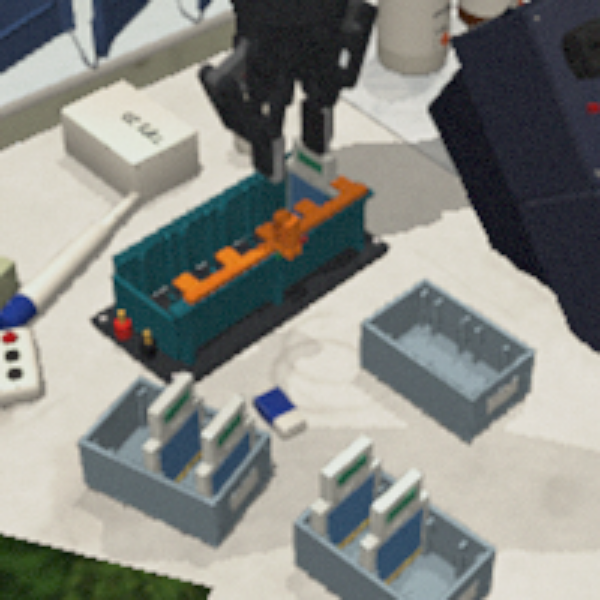

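Call:
send_rows --steps '[{"wx":-0.2,"wy":-0.2,"wz":-0.6,"x":0,"y":0.7,"z":0,"claw":0.4},{"wx":-0.2,"wy":-0.2,"wz":-0.6,"x":0,"y":0.7,"z":0,"claw":0.4},{"wx":-0.2,"wy":-0.2,"wz":-0.6,"x":0,"y":0.7,"z":0,"claw":0.4}]'

```text
clock: 4.0
ee_pos: [0.5996, 0.1774, 0.1428]
orientation: [[-0.983, 0.183, 0.007], [0.183, 0.983, 0.003], [-0.006, 0.004, -1.0]]
ft_force: [-1.1, -1.1, 0.5]
gripper_width: 0.399
```

```bash
python3 -c "
from h import *
state(); goto(.597,.1755,.075,169.4);print(proj('side',[.597,.1755,.14]))
p,d=capture('side');P=cloud('side',d)
m=(P[...,2]>.135)&(P[...,2]<.17)&(abs(P[...,0]-.6)<.06)&(abs(P[...,1]-.17)<.08); v,u=np.where(m)
print(np.c_[u,v,(P[m]*1000)].astype(int)[::8].tolist())"
```

```text
t 4.0 p [0.5996 0.1774 0.1428] phi 169.47 tilt 0.44 F [-1.1 -1.1  0.5] w 0.399 q [  6.3  36.1 -42.7  93.8  27.4  60.6  34.9]
shift cm [ 0.26 -0.26  6.78] turn [0.23 0.37 0.07] rows>= 1.6
(np.float64(293.77193476782685), np.float64(184.5626354267898))
[[295, 168, 605, 159, 167], [296, 170, 602, 160, 164], [298, 171, 597, 159, 163], [296, 172, 603, 158, 157], [304, 172, 582, 160, 167], [300, 173, 589, 164, 164], [296, 174, 602, 160, 154], [304, 174, 583, 159, 161], [300, 175, 592, 160, 156], [296, 176, 602, 160, 150], [304, 176, 583, 159, 157], [302, 177, 586, 162, 155], [300, 178, 592, 160, 149], [298, 179, 595, 162, 146], [280, 180, 606, 207, 166], [300, 180, 590, 162, 146], [282, 181, 600, 209, 168], [300, 181, 591, 161, 142], [282, 182, 598, 210, 167], [301, 182, 588, 162, 141], [285, 183, 597, 203, 161], [281, 184, 605, 205, 156], [289, 184, 591, 198, 158], [285, 185, 596, 204, 157], [282, 186, 602, 207, 154], [290, 186, 590, 196, 152], [288, 187, 592, 200, 151], [287, 188, 594, 201, 149], [288, 189, 591, 201, 148]]
```

Call:
send_rows --steps '[{"wx":0,"wy":0,"wz":0,"x":0,"y":0,"z":3.5,"claw":0.4},{"wx":0,"wy":0,"wz":0,"x":0,"y":0,"z":3.5,"claw":0.4},{"wx":0,"wy":0,"wz":0,"x":0,"y":0,"z":3.5,"claw":0.4},{"wx":0,"wy":0,"wz":0,"x":0,"y":0,"z":3.5,"claw":0.4},{"wx":0,"wy":0,"wz":0,"x":0,"y":0,"z":3.5,"claw":0.4},{"wx":0,"wy":0,"wz":0,"x":0,"y":0,"z":3.5,"claw":0.4}]'

```text
clock: 4.55
ee_pos: [0.5992, 0.1764, 0.1067]
orientation: [[-0.983, 0.184, 0.005], [0.184, 0.983, 0.002], [-0.005, 0.003, -1.0]]
ft_force: [0.2, 0.6, -0.4]
gripper_width: 0.403
```

```bash
python3 -c "
from h import *
state(); goto(.597,.1755,.076,169.4)
for n in('side','top'):
  p,d=capture(n);P=cloud(n,d)
  m=(P[...,2]>.125)&(P[...,2]<.16)&(abs(P[...,0]-.6)<.06)&(abs(P[...,1]-.17)<.08); q=P[m]
  if n=='side':
    for a in(0,1):
      s=q[(q[:,1]>.18)==a]; print(n,len(s),np.percentile(s,[3,97],axis=0).round(4).tolist())
state()"
```

```text
t 4.55 p [0.5992 0.1764 0.1067] phi 169.42 tilt 0.3 F [ 0.2  0.6 -0.4] w 0.403 q [  5.6  38.2 -41.5  95.8  29.3  57.   33.3]
shift cm [ 0.21 -0.14  3.06] turn [0.15 0.26 0.02] rows>= 0.7
side 185 [[0.5773, 0.1376, 0.1277], [0.6044, 0.1629, 0.1586]]
side 164 [[0.5889, 0.1965, 0.1263], [0.6131, 0.2253, 0.1593]]
t 4.65 p [0.5989 0.1763 0.1062] phi 169.42 tilt 0.27 F [ 0.3 -1.1  0.1] w 0.397 q [  5.5  38.2 -41.5  95.8  29.3  57.   33.3]
```

Call:
send_rows --force 25 --steps '[{"wx":0.1,"wy":0.2,"wz":0,"x":0,"y":-0.2,"z":3.0,"claw":0.4},{"wx":0.1,"wy":0.2,"wz":0,"x":0,"y":-0.2,"z":3.0,"claw":0.4},{"wx":0.1,"wy":0.2,"wz":0,"x":0,"y":-0.2,"z":3.0,"claw":0.4},{"wx":0.1,"wy":0.2,"wz":0,"x":0,"y":-0.2,"z":3.0,"claw":0.4},{"wx":0.1,"wy":0.2,"wz":0,"x":0,"y":-0.2,"z":3.0,"claw":0},{"wx":0.1,"wy":0.2,"wz":0,"x":0,"y":-0.2,"z":3.0,"claw":0},{"wx":0.1,"wy":0.2,"wz":0,"x":0,"y":-0.2,"z":3.0,"claw":0},{"wx":0.1,"wy":0.2,"wz":0,"x":0,"y":-0.2,"z":3.0,"claw":0},{"wx":0.1,"wy":0.2,"wz":0,"x":0,"y":-0.2,"z":3.0,"claw":0},{"wx":0.1,"wy":0.2,"wz":0,"x":0,"y":-0.2,"z":3.0,"claw":0}]'

```text
clock: 5.48
ee_pos: [0.5987, 0.1745, 0.0765]
orientation: [[-0.983, 0.183, 0.001], [0.183, 0.983, 0.0], [-0.001, 0.001, -1.0]]
ft_force: [-1.7, -1.3, 6.7]
gripper_width: 0.133
```

```bash
python3 -c "
from h import *
state()"
```

```text
t 5.48 p [0.5987 0.1745 0.0765] phi 169.44 tilt 0.07 F [-1.7 -1.3  6.7] w 0.133 q [  4.9  40.1 -40.3  97.1  30.9  54.3  32.2]
```

Call:
send_rows --steps '[{"wx":0,"wy":0,"wz":0,"x":0,"y":-0.5,"z":-0.1,"claw":0},{"wx":0,"wy":0,"wz":0,"x":0,"y":-1.0,"z":-0.1,"claw":0},{"wx":0,"wy":0,"wz":0,"x":0,"y":-1.4,"z":-0.1,"claw":0},{"wx":0,"wy":0,"wz":0,"x":0,"y":-1.7,"z":-0.1,"claw":0},{"wx":0,"wy":0,"wz":0,"x":0,"y":-1.9,"z":-0.1,"claw":0},{"wx":0,"wy":0,"wz":0,"x":0,"y":-2.0,"z":-0.1,"claw":0},{"wx":0,"wy":0,"wz":0,"x":0,"y":-2.0,"z":-0.1,"claw":0},{"wx":0,"wy":0,"wz":0,"x":0,"y":-2.0,"z":-0.1,"claw":0},{"wx":0,"wy":0,"wz":0,"x":0,"y":-2.0,"z":-0.1,"claw":0}]'

```text
clock: 6.23
ee_pos: [0.5956, 0.157, 0.0766]
orientation: [[-0.983, 0.182, 0.002], [0.182, 0.983, 0.004], [-0.001, 0.005, -1.0]]
ft_force: [7.5, 8.6, -7.9]
gripper_width: 0.13
```

```bash
python3 -c "
from h import *
state()"
```

```text
t 6.23 p [0.5956 0.157  0.0766] phi 169.5 tilt 0.28 F [ 7.5  8.6 -7.9] w 0.13 q [  6.9  39.6 -40.6  98.4  30.8  53.5  33.6]
```

Call:
send_rows --steps '[{"wx":0,"wy":0,"wz":0,"x":0,"y":-0.3,"z":0,"claw":0},{"wx":0,"wy":0,"wz":0,"x":0,"y":-0.3,"z":0,"claw":0},{"wx":0,"wy":0,"wz":0,"x":0,"y":-0.3,"z":0,"claw":0},{"wx":0,"wy":0,"wz":0,"x":0,"y":-0.3,"z":0,"claw":0},{"wx":0,"wy":0,"wz":0,"x":0,"y":-0.3,"z":0,"claw":0}]'

```text
clock: 6.65
ee_pos: [0.5956, 0.1569, 0.0767]
orientation: [[-0.984, 0.181, 0.004], [0.181, 0.983, 0.009], [-0.002, 0.009, -1.0]]
ft_force: [11.5, 17.8, -15.3]
gripper_width: 0.134
```

```bash
python3 -c "
from h import *
state()"
```

```text
t 6.65 p [0.5956 0.1569 0.0767] phi 169.59 tilt 0.54 F [ 11.5  17.8 -15.3] w 0.134 q [  7.2  39.5 -40.7  98.5  30.7  53.3  33.8]
```

Call:
send_rows --steps '[{"wx":0,"wy":0,"wz":0,"x":0,"y":0.5,"z":0,"claw":0},{"wx":0,"wy":0,"wz":0,"x":0,"y":0.5,"z":0,"claw":0.4},{"wx":0,"wy":0,"wz":0,"x":0,"y":0.5,"z":0,"claw":0.4},{"wx":0,"wy":0,"wz":0,"x":0,"y":0.5,"z":0,"claw":0.4},{"wx":0,"wy":0,"wz":0,"x":0,"y":0.5,"z":0,"claw":0.4},{"wx":0,"wy":0,"wz":0,"x":0,"y":0.5,"z":-20,"claw":0.4},{"wx":0,"wy":0,"wz":0,"x":0,"y":0.5,"z":-20,"claw":0.4},{"wx":0,"wy":0,"wz":0,"x":0,"y":0.5,"z":-20,"claw":0.4},{"wx":0,"wy":0,"wz":0,"x":0,"y":0.5,"z":-20,"claw":0.4},{"wx":0,"wy":0,"wz":0,"x":0,"y":0.5,"z":-20,"claw":0.4},{"wx":0,"wy":0,"wz":0,"x":0,"y":0.5,"z":-20,"claw":0.4}]'

```text
clock: 7.57
ee_pos: [0.5972, 0.158, 0.2841]
orientation: [[-0.983, 0.184, 0.009], [0.184, 0.983, 0.003], [-0.009, 0.005, -1.0]]
ft_force: [0.4, 0.5, -0.7]
gripper_width: 0.401
```

```bash
python3 -c "
from h import *
state(); goto(.41,.33,.25,82.8)"
```

```text
t 7.57 p [0.5972 0.158  0.2841] phi 169.4 tilt 0.57 F [ 0.4  0.5 -0.7] w 0.401 q [ 10.2  28.7 -46.3  84.5  21.2  75.2  41.6]
shift cm [21.59 13.44  3.29] turn [ 0.61  0.18 86.6 ] rows>= 12.1
```

Call:
send_rows --steps '[{"wx":0.6,"wy":0.2,"wz":86.6,"x":21.6,"y":13.4,"z":3,"claw":0.3},{"wx":0.6,"wy":0.2,"wz":86.6,"x":21.6,"y":13.4,"z":3,"claw":0.3},{"wx":0.6,"wy":0.2,"wz":86.6,"x":21.6,"y":13.4,"z":3,"claw":0.3},{"wx":0.6,"wy":0.2,"wz":86.6,"x":21.6,"y":13.4,"z":3,"claw":0.3},{"wx":0.6,"wy":0.2,"wz":86.6,"x":21.6,"y":13.4,"z":3,"claw":0.3},{"wx":0.6,"wy":0.2,"wz":86.6,"x":21.6,"y":13.4,"z":3,"claw":0.3},{"wx":0.6,"wy":0.2,"wz":86.6,"x":21.6,"y":13.4,"z":3,"claw":0.3},{"wx":0.6,"wy":0.2,"wz":86.6,"x":21.6,"y":13.4,"z":3,"claw":0.3},{"wx":0.6,"wy":0.2,"wz":86.6,"x":21.6,"y":13.4,"z":3,"claw":0.3},{"wx":0.6,"wy":0.2,"wz":86.6,"x":21.6,"y":13.4,"z":3,"claw":0.3},{"wx":0.6,"wy":0.2,"wz":86.6,"x":21.6,"y":13.4,"z":3,"claw":0.3},{"wx":0.6,"wy":0.2,"wz":86.6,"x":21.6,"y":13.4,"z":3,"claw":0.3}]'

```text
clock: 8.57
ee_pos: [0.4071, 0.3273, 0.2463]
orientation: [[0.107, 0.994, -0.01], [0.994, -0.107, -0.004], [-0.005, -0.01, -1.0]]
ft_force: [0.4, 0.3, -0.1]
gripper_width: 0.303
```

```bash
cat >> h.py <<'E'
def draw(img,n,C,th,off,sc):
    """overlay core model"""
    t=np.radians(th); R=np.array([[np.cos(t),-np.sin(t),0],[np.sin(t),np.cos(t),0],[0,0,1]])
    W=lambda p:tuple(((np.array(proj(n,R@np.array(p)+[C[0],C[1],0]))-off+.5)*sc-.5).round().astype(int).tolist())
    def box(cx,cy,w,h,z,col):
        c=[W((cx+a*w/2,cy+b*h/2,z)) for a,b in((-1,-1),(1,-1),(1,1),(-1,1))]
        cv2.polylines(img,[np.array(c)],True,col,1,cv2.LINE_AA)
    box(0,0,.214,.1,.008,(0,0,255)); box(-.076,0,.008,.038,.088,(255,0,255)); box(0,0,.19,.059,.061,(0,255,255))
    for i in range(5): box(-.076+.038*i,0,.01,.055,.008,(0,255,0))
E
python3 - <<'E'
from h import *
state()
p,d=capture("top"); np.savez("top1.npz",p=p,d=d)
out=[]
for src in(np.load("top0.npz")["p"],p):
    c=cv2.resize(src[145:220,262:370],None,fx=7,fy=4*7/4,interpolation=cv2.INTER_CUBIC)
    out.append(c)
im=out[1]; draw(im,"top",(.6469,.1667),79.5,np.array([262,145]),7)
cv2.imwrite("pics/core1.png",im)
E
```

```text
t 8.57 p [0.4071 0.3273 0.2463] phi 83.84 tilt 0.61 F [ 0.4  0.3 -0.1] w 0.303 q [-19.3  18.4 -32.4 100.6  10.4  64.6 -61.1]
```

View pics/core1.png

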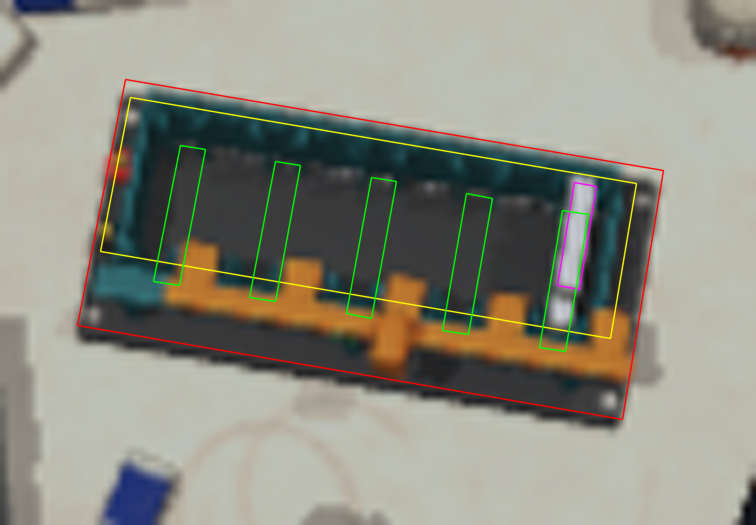

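```bash
python3 - <<'E'
from h import *
state(); goto(.4486,.3205,.12,82.4); goto(.4486,.3205,.058,82.4)
E
```

```text
t 8.62 p [0.4071 0.3273 0.2463] phi 83.3 tilt 0.61 F [-0.6  0.1  0.1] w 0.3 q [-19.3  18.3 -32.3 100.6  10.4  64.6 -61.6]
shift cm [-0.13  4.32 12.59] turn [-0.55  0.27  0.9 ] rows>= 3.2
shift cm [-0.1   4.38 18.79] turn [-0.55  0.27  0.9 ] rows>= 4.6
```

Call:
send_rows --steps '[{"wx":-0.5,"wy":0.3,"wz":0.5,"x":-0.1,"y":4.2,"z":12,"claw":0.3},{"wx":-0.5,"wy":0.3,"wz":0.5,"x":-0.1,"y":4.2,"z":12,"claw":0.3},{"wx":-0.5,"wy":0.3,"wz":0.5,"x":-0.1,"y":4.2,"z":12,"claw":0.3},{"wx":-0.5,"wy":0.3,"wz":0.5,"x":-0.1,"y":4.2,"z":12,"claw":0.3},{"wx":-0.5,"wy":0.3,"wz":0.5,"x":-0.1,"y":4.2,"z":12,"claw":0.3},{"wx":-0.5,"wy":0.3,"wz":0.5,"x":-0.1,"y":4.2,"z":12,"claw":0.3},{"wx":-0.5,"wy":0.3,"wz":0.5,"x":-0.1,"y":4.2,"z":12,"claw":0.3},{"wx":-0.5,"wy":0.3,"wz":0.5,"x":-0.1,"y":4.2,"z":12,"claw":0.3}]'

```text
clock: 9.28
ee_pos: [0.4481, 0.3234, 0.1283]
orientation: [[0.108, 0.994, 0.002], [0.994, -0.108, 0.004], [0.004, 0.002, -1.0]]
ft_force: [-0.0, 0.2, -0.1]
gripper_width: 0.303
```

```bash
python3 - <<'E'
from h import *
state(); goto(.449,.3205,.058,82.4)
E
```

```text
t 9.28 p [0.4481 0.3234 0.1283] phi 83.78 tilt 0.24 F [-0.   0.2 -0.1] w 0.303 q [-20.   27.5 -29.2 105.7  16.9  50.9 -63.4]
shift cm [-0.31  0.1   7.03] turn [ 0.1  -0.22  1.38] rows>= 1.7
```

Descend, grip, then release and lift clear to gauge the camera bias.

Call:
send_rows --force 30 --steps '[{"wx":0,"wy":-0.2,"wz":1.4,"x":-0.3,"y":0.1,"z":3,"claw":0.3},{"wx":0,"wy":-0.2,"wz":1.4,"x":-0.3,"y":0.1,"z":3,"claw":0.3},{"wx":0,"wy":-0.2,"wz":1.4,"x":-0.3,"y":0.1,"z":5,"claw":0.3},{"wx":0,"wy":-0.2,"wz":1.4,"x":-0.3,"y":0.1,"z":7,"claw":0.3},{"wx":0,"wy":-0.2,"wz":1.4,"x":-0.3,"y":0.1,"z":7,"claw":0.3},{"wx":0,"wy":-0.2,"wz":1.4,"x":-0.3,"y":0.1,"z":7,"claw":0.3},{"wx":0,"wy":-0.2,"wz":1.4,"x":-0.3,"y":0.1,"z":7,"claw":0},{"wx":0,"wy":-0.2,"wz":1.4,"x":-0.3,"y":0.1,"z":7,"claw":0},{"wx":0,"wy":-0.2,"wz":1.4,"x":-0.3,"y":0.1,"z":7,"claw":0},{"wx":0,"wy":-0.2,"wz":1.4,"x":-0.3,"y":0.1,"z":7,"claw":0},{"wx":0,"wy":-0.2,"wz":1.4,"x":-0.3,"y":0.1,"z":7,"claw":0},{"wx":0,"wy":-0.2,"wz":1.4,"x":-0.3,"y":0.1,"z":7,"claw":0}]'

```text
clock: 10.28
ee_pos: [0.4491, 0.32, 0.0577]
orientation: [[0.134, 0.991, 0.001], [0.991, -0.134, -0.001], [-0.001, 0.001, -1.0]]
ft_force: [-1.0, -0.1, 7.3]
gripper_width: 0.088
```

```bash
python3 - <<'E'
from h import *
state()
p,d=capture("side"); P=cloud("side",d); np.savez("side2.npz",p=p,d=d)
# exposed neck ends
hsv=cv2.cvtColor(p,cv2.COLOR_BGR2HSV)
m=(abs(P[...,0]-.45)<.02)&(abs(P[...,1]-.32)<.03)&(P[...,2]>.06)&(P[...,2]<.1)&(hsv[...,2]>120)
q=P[m];print(len(q),np.percentile(q,[3,50,97],axis=0).round(4).tolist())
E
```

```text
t 10.28 p [0.4491 0.32   0.0577] phi 82.31 tilt 0.07 F [-1.  -0.1  7.3] w 0.088 q [-22.2  32.7 -26.2 109.2  20.7  42.8 -67.9]
108 [[0.4402, 0.3251, 0.0604], [0.4485, 0.3371, 0.0775], [0.465, 0.3445, 0.0864]]
```

Call:
send_rows --force 40 --steps '[{"wx":0,"wy":0,"wz":0,"x":0,"y":0,"z":-3,"claw":0},{"wx":0,"wy":0,"wz":0,"x":0,"y":0,"z":-6,"claw":0},{"wx":0,"wy":0,"wz":0,"x":0,"y":0,"z":-9,"claw":0},{"wx":0,"wy":0,"wz":0,"x":0,"y":0,"z":-13,"claw":0},{"wx":0,"wy":0,"wz":0,"x":0,"y":0,"z":-16,"claw":0},{"wx":0,"wy":0,"wz":0,"x":0,"y":0,"z":-16,"claw":0},{"wx":0,"wy":0,"wz":0,"x":0,"y":0,"z":-16,"claw":0}]'

```text
clock: 10.92
ee_pos: [0.4494, 0.3204, 0.2186]
orientation: [[0.134, 0.991, 0.003], [0.991, -0.134, 0.0], [0.001, 0.003, -1.0]]
ft_force: [-0.0, -0.1, -0.8]
gripper_width: 0.085
```

```bash
python3 - <<'E'
from h import *
state(); goto(.6598,.2418,.2,169.5)
E
```

```text
t 10.92 p [0.4494 0.3204 0.2186] phi 82.3 tilt 0.18 F [-0.  -0.1 -0.8] w 0.085 q [-18.1  21.9 -30.8  99.6  12.7  61.7 -60.8]
shift cm [-4.97 21.89  1.92] turn [  0.18   0.09 -87.2 ] rows>= 12.2
```

Call:
send_rows --steps '[{"wx":0.2,"wy":0.1,"wz":-87.2,"x":-5,"y":21.9,"z":0,"claw":0},{"wx":0.2,"wy":0.1,"wz":-87.2,"x":-5,"y":21.9,"z":0,"claw":0},{"wx":0.2,"wy":0.1,"wz":-87.2,"x":-5,"y":21.9,"z":0,"claw":0},{"wx":0.2,"wy":0.1,"wz":-87.2,"x":-5,"y":21.9,"z":0,"claw":0},{"wx":0.2,"wy":0.1,"wz":-87.2,"x":-5,"y":21.9,"z":0,"claw":0},{"wx":0.2,"wy":0.1,"wz":-87.2,"x":-5,"y":21.9,"z":0,"claw":0},{"wx":0.2,"wy":0.1,"wz":-87.2,"x":-5,"y":21.9,"z":0,"claw":0},{"wx":0.2,"wy":0.1,"wz":-87.2,"x":-5,"y":21.9,"z":0,"claw":0},{"wx":0.2,"wy":0.1,"wz":-87.2,"x":-5,"y":21.9,"z":0,"claw":0},{"wx":0.2,"wy":0.1,"wz":-87.2,"x":-5,"y":21.9,"z":0,"claw":0},{"wx":0.2,"wy":0.1,"wz":-87.2,"x":-5,"y":21.9,"z":0,"claw":0},{"wx":0.2,"wy":0.1,"wz":-87.2,"x":-5,"y":21.9,"z":0,"claw":0}]'

```text
clock: 11.92
ee_pos: [0.6582, 0.2402, 0.2141]
orientation: [[-0.98, 0.197, -0.007], [0.197, 0.98, -0.004], [0.006, -0.005, -1.0]]
ft_force: [-0.4, -0.4, -0.5]
gripper_width: 0.09
```

Call:
send_rows --steps '[{"wx":0,"wy":0,"wz":0,"x":0,"y":0,"z":4,"claw":0},{"wx":0,"wy":0,"wz":0,"x":0,"y":0,"z":7,"claw":0},{"wx":0,"wy":0,"wz":0,"x":0,"y":0,"z":7,"claw":0},{"wx":0,"wy":0,"wz":0,"x":0,"y":0,"z":7,"claw":0},{"wx":0,"wy":0,"wz":0,"x":0,"y":0,"z":7,"claw":0},{"wx":0,"wy":0,"wz":0,"x":0,"y":0,"z":7,"claw":0},{"wx":0,"wy":0,"wz":0,"x":0,"y":0,"z":7,"claw":0}]'

```text
clock: 12.5
ee_pos: [0.6594, 0.2413, 0.1481]
orientation: [[-0.979, 0.204, -0.002], [0.204, 0.979, -0.001], [0.001, -0.002, -1.0]]
ft_force: [0.2, 0.8, -0.4]
gripper_width: 0.084
```

```bash
python3 - <<'E'
from h import *
state(); goto(.6598,.2418,.12,169.5)
p,d=capture('side'); cv2.imwrite('pics/s3.png',cv2.resize(p[150:310,190:350],None,fx=4,fy=4,interpolation=cv2.INTER_CUBIC)[:600])
E
```

```text
t 12.5 p [0.6594 0.2413 0.1481] phi 168.25 tilt 0.13 F [ 0.2  0.8 -0.4] w 0.084 q [  0.3  43.2 -44.   80.7  30.7  68.6  31. ]
shift cm [-0.03  0.06  2.81] turn [-0.1  -0.09 -1.25] rows>= 0.7
```

View pics/s3.png

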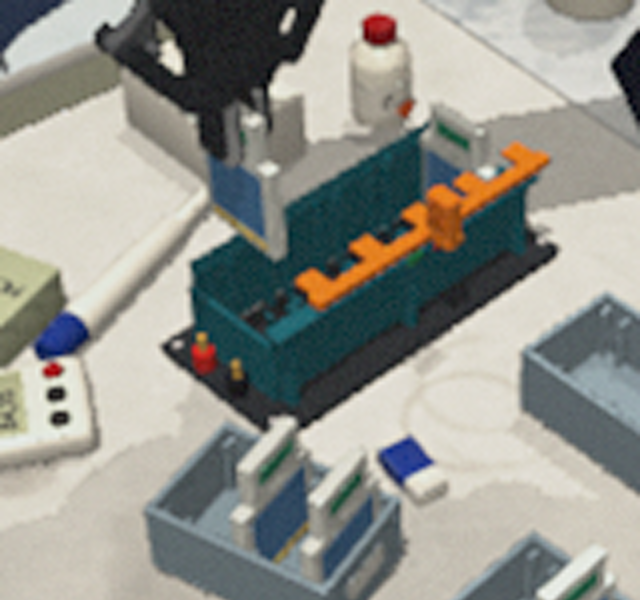

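Call:
send_rows --steps '[{"wx":0,"wy":0,"wz":-1.3,"x":0,"y":0,"z":2.8,"claw":0},{"wx":0,"wy":0,"wz":-1.3,"x":0,"y":0,"z":2.8,"claw":0},{"wx":0,"wy":0,"wz":-1.3,"x":0,"y":0,"z":2.8,"claw":0},{"wx":0,"wy":0,"wz":-1.3,"x":0,"y":0,"z":2.8,"claw":0},{"wx":0,"wy":0,"wz":-1.3,"x":0,"y":0,"z":2.8,"claw":0},{"wx":0,"wy":0,"wz":-1.3,"x":0,"y":0,"z":3.5,"claw":0},{"wx":0,"wy":0,"wz":-1.3,"x":0,"y":0,"z":4,"claw":0},{"wx":0,"wy":0,"wz":-1.3,"x":0,"y":0,"z":4.5,"claw":0},{"wx":0,"wy":0,"wz":-1.3,"x":0,"y":0,"z":5,"claw":0},{"wx":0,"wy":0,"wz":-1.3,"x":0,"y":0,"z":5,"claw":0}]'

```text
clock: 13.38
ee_pos: [0.659, 0.2405, 0.0951]
orientation: [[-0.983, 0.182, -0.004], [0.182, 0.983, -0.002], [0.003, -0.003, -1.0]]
ft_force: [5.8, 3.1, -5.3]
gripper_width: 0.09
```

```bash
python3 - <<'E'
from h import *
state(); goto(.6598,.2418,.06,169.5)
E
```

```text
t 13.38 p [0.659  0.2405 0.0951] phi 169.54 tilt 0.24 F [ 5.8  3.1 -5.3] w 0.09 q [ -0.1  46.  -42.9  83.5  33.1  63.8  30.5]
shift cm [-0.07  0.16  3.5 ] turn [-0.16 -0.18  0.04] rows>= 0.8
```

Call:
send_rows --steps '[{"wx":0,"wy":0,"wz":0,"x":-0.15,"y":0.05,"z":0.5,"claw":0},{"wx":0,"wy":0,"wz":0,"x":-0.15,"y":0.05,"z":1.0,"claw":0},{"wx":0,"wy":0,"wz":0,"x":-0.15,"y":0.05,"z":1.5,"claw":0},{"wx":0,"wy":0,"wz":0,"x":-0.15,"y":0.05,"z":2.0,"claw":0},{"wx":0,"wy":0,"wz":0,"x":-0.15,"y":0.05,"z":2.5,"claw":0},{"wx":0,"wy":0,"wz":0,"x":-0.15,"y":0.05,"z":3.0,"claw":0},{"wx":0,"wy":0,"wz":0,"x":-0.15,"y":0.05,"z":3.4,"claw":0},{"wx":0,"wy":0,"wz":0,"x":-0.15,"y":0.05,"z":3.4,"claw":0},{"wx":0,"wy":0,"wz":0,"x":-0.15,"y":0.05,"z":3.4,"claw":0}]'

```text
clock: 14.13
ee_pos: [0.6595, 0.2405, 0.0615]
orientation: [[-0.983, 0.181, -0.005], [0.181, 0.983, -0.003], [0.005, -0.004, -1.0]]
ft_force: [0.9, 0.8, -1.8]
gripper_width: 0.086
```

```bash
python3 - <<'E'
from h import *
state()
E
```

```text
t 14.13 p [0.6595 0.2405 0.0615] phi 169.55 tilt 0.33 F [ 0.9  0.8 -1.8] w 0.086 q [ -0.5  48.  -41.9  84.7  34.6  61.   29.4]
```

Call:
send_rows --steps '[{"wx":0,"wy":0,"wz":0,"x":0,"y":0,"z":0.3,"claw":0},{"wx":0,"wy":0,"wz":0,"x":0,"y":0,"z":0.5,"claw":0},{"wx":0,"wy":0,"wz":0,"x":0,"y":0,"z":0.5,"claw":0},{"wx":0,"wy":0,"wz":0,"x":0,"y":0,"z":0.5,"claw":0},{"wx":0,"wy":0,"wz":0,"x":0,"y":0,"z":0.5,"claw":0}]'

```text
clock: 14.55
ee_pos: [0.66, 0.2407, 0.0589]
orientation: [[-0.983, 0.182, -0.003], [0.182, 0.983, -0.003], [0.003, -0.003, -1.0]]
ft_force: [-4.6, -1.4, 12.3]
gripper_width: 0.085
```

```bash
python3 - <<'E'
from h import *
state()
E
```

```text
t 14.55 p [0.66   0.2407 0.0589] phi 169.54 tilt 0.24 F [-4.6 -1.4 12.3] w 0.085 q [ -0.6  48.2 -41.8  84.8  34.8  60.7  29.2]
```

Call:
send_rows --steps '[{"wx":0,"wy":0,"wz":0,"x":0,"y":0,"z":-0.2,"claw":0.25},{"wx":0,"wy":0,"wz":0,"x":0,"y":0,"z":-0.2,"claw":0.25},{"wx":0,"wy":0,"wz":0,"x":0,"y":0,"z":-0.2,"claw":0.25},{"wx":0,"wy":0,"wz":0,"x":0,"y":0,"z":-0.2,"claw":0.25},{"wx":0,"wy":0,"wz":0,"x":0,"y":0,"z":-3,"claw":0.25},{"wx":0,"wy":0,"wz":0,"x":0,"y":0,"z":-6,"claw":0.25},{"wx":0,"wy":0,"wz":0,"x":0,"y":0,"z":-10,"claw":0.25},{"wx":0,"wy":0,"wz":0,"x":0,"y":0,"z":-14,"claw":0.25},{"wx":0,"wy":0,"wz":0,"x":0,"y":0,"z":-14,"claw":0.25},{"wx":0,"wy":0,"wz":0,"x":0,"y":0,"z":-14,"claw":0.25}]'

```text
clock: 15.38
ee_pos: [0.6615, 0.2418, 0.1999]
orientation: [[-0.983, 0.182, 0.0], [0.182, 0.983, -0.001], [-0.0, -0.001, -1.0]]
ft_force: [0.4, 0.2, -0.1]
gripper_width: 0.244
```

```bash
python3 - <<'E'
from h import *
state(); goto(.4115,.3261,.18,82.4)
E
```

```text
t 15.38 p [0.6615 0.2418 0.1999] phi 169.53 tilt 0.04 F [ 0.4  0.2 -0.1] w 0.244 q [  0.5  41.  -45.3  77.   29.1  73.8  33.9]
shift cm [26.12  3.75  1.98] turn [-2.000e-02  3.000e-02  8.713e+01] rows>= 12.2
```

Call:
send_rows --steps '[{"wx":0,"wy":0,"wz":87.1,"x":26.1,"y":3.8,"z":2,"claw":0.25},{"wx":0,"wy":0,"wz":87.1,"x":26.1,"y":3.8,"z":2,"claw":0.25},{"wx":0,"wy":0,"wz":87.1,"x":26.1,"y":3.8,"z":2,"claw":0.25},{"wx":0,"wy":0,"wz":87.1,"x":26.1,"y":3.8,"z":2,"claw":0.25},{"wx":0,"wy":0,"wz":87.1,"x":26.1,"y":3.8,"z":2,"claw":0.25},{"wx":0,"wy":0,"wz":87.1,"x":26.1,"y":3.8,"z":2,"claw":0.25},{"wx":0,"wy":0,"wz":87.1,"x":26.1,"y":3.8,"z":2,"claw":0.25},{"wx":0,"wy":0,"wz":87.1,"x":26.1,"y":3.8,"z":2,"claw":0.25},{"wx":0,"wy":0,"wz":87.1,"x":26.1,"y":3.8,"z":2,"claw":0.25},{"wx":0,"wy":0,"wz":87.1,"x":26.1,"y":3.8,"z":2,"claw":0.25},{"wx":0,"wy":0,"wz":87.1,"x":26.1,"y":3.8,"z":2,"claw":0.25},{"wx":0,"wy":0,"wz":87.1,"x":26.1,"y":3.8,"z":2,"claw":0.25}]'

```text
clock: 16.38
ee_pos: [0.4101, 0.3245, 0.1765]
orientation: [[0.118, 0.993, -0.006], [0.993, -0.118, -0.004], [-0.005, -0.006, -1.0]]
ft_force: [-0.6, 0.9, 0.7]
gripper_width: 0.253
```

```bash
cat >> h.py <<'E'
def look(n,save=None):
    p,d=capture(n); P=cloud(n,d)
    if save: np.savez(save,p=p,d=d)
    V=cv2.cvtColor(p,cv2.COLOR_BGR2HSV)
    m=(P[...,2]>.076)&(P[...,2]<.094)&(V[...,2]>110)&(V[...,1]<60)&(P[...,0]>.3)&(P[...,0]<.72)&(P[...,1]>.05)&(P[...,1]<.45)
    k,l,st,c=cv2.connectedComponentsWithStats(m.astype(np.uint8))
    for i in range(1,k):
        q=P[l==i]
        if len(q)>20:
            r=cv2.minAreaRect((q[:,:2]*1000).astype(np.float32)); print(n,"neck",len(q),np.round(r[0],1),np.round(r[1],1),round(r[2],1),"z90",np.percentile(q[:,2],90).round(4))
    return p,P
E
python3 - <<'E'
from h import *
state(); goto(.4115,.3261,.058,82.4)
for n in("top","side"):
  p,P=look(n); print(carrier(P,.5645,.341,5),carrier(P,.41,.326,-7),carrier(P,.4707,.1658,-11))
state()
E
```

```text
t 16.38 p [0.4101 0.3245 0.1765] phi 83.23 tilt 0.43 F [-0.6  0.9  0.7] w 0.253 q [-20.8  22.2 -30.7 106.1  13.4  55.8 -64. ]
shift cm [ 0.23  0.19 11.84] turn [-0.31  0.3   0.83] rows>= 2.8
top neck 47 [658.4 241.4] [ 7.9 37.2] 79.0 z90 0.0902
top neck 52 [633.6  92.1] [ 8.  37.2] 79.6 z90 0.09
top neck 55 [564.3 340. ] [ 7.6 35.7] 3.1 z90 0.0895
top neck 59 [526.6 337.3] [ 8.2 36.6] 5.2 z90 0.0897
top neck 36 [409.2 320.5] [24.8  7.3] 81.5 z90 0.0899
(np.float64(0.5647), np.float64(0.3407), np.float64(4.74), 252, np.float64(2.22)) (np.float64(0.4102), np.float64(0.3253), np.float64(-8.9), 158, np.float64(1.72)) (np.float64(0.4707), np.float64(0.1659), np.float64(-11.28), 215, np.float64(1.28))
side neck 71 [630.7  93.8] [10.8 38.4] 84.2 z90 0.0868
side neck 80 [656.8 242.1] [ 9.  40.4] 78.9 z90 0.0866
side neck 102 [562.2 340.9] [ 9.1 40.6] 5.0 z90 0.0858
side neck 103 [524. 339.] [ 9.  36.5] 5.5 z90 0.0861
side neck 123 [407.7 325.9] [38.5  9.1] 83.8 z90 0.0862
(np.float64(0.563), np.float64(0.3418), np.float64(5.07), 429, np.float64(4.54)) (np.float64(0.4074), np.float64(0.3262), np.float64(-8.63), 476, np.float64(3.73)) (np.float64(0.468), np.float64(0.1675), np.float64(-10.59), 120, np.float64(1.25))
t 16.48 p [0.4101 0.3247 0.1767] phi 83.46 tilt 0.42 F [0.5 0.7 0.2] w 0.25 q [-20.8  22.2 -30.7 106.   13.4  55.8 -63.8]
```

Call:
send_rows --force 40 --steps '[{"wx":-0.3,"wy":0.3,"wz":1.0,"x":0.15,"y":0.2,"z":4,"claw":0.25},{"wx":-0.3,"wy":0.3,"wz":1.0,"x":0.15,"y":0.2,"z":7,"claw":0.25},{"wx":-0.3,"wy":0.3,"wz":1.0,"x":0.15,"y":0.2,"z":9,"claw":0.25},{"wx":-0.3,"wy":0.3,"wz":1.0,"x":0.15,"y":0.2,"z":11,"claw":0.25},{"wx":-0.3,"wy":0.3,"wz":1.0,"x":0.15,"y":0.2,"z":11.8,"claw":0.25},{"wx":-0.3,"wy":0.3,"wz":1.0,"x":0.15,"y":0.2,"z":11.8,"claw":0.25},{"wx":-0.3,"wy":0.3,"wz":1.0,"x":0.15,"y":0.2,"z":11.8,"claw":0.25},{"wx":-0.3,"wy":0.3,"wz":1.0,"x":0.15,"y":0.2,"z":11.8,"claw":0},{"wx":-0.3,"wy":0.3,"wz":1.0,"x":0.15,"y":0.2,"z":11.8,"claw":0},{"wx":-0.3,"wy":0.3,"wz":1.0,"x":0.15,"y":0.2,"z":11.8,"claw":0},{"wx":-0.3,"wy":0.3,"wz":1.0,"x":0.15,"y":0.2,"z":11.8,"claw":0},{"wx":-0.3,"wy":0.3,"wz":1.0,"x":0.15,"y":0.2,"z":11.8,"claw":0}]'

```text
clock: 17.48
ee_pos: [0.4127, 0.3268, 0.0607]
orientation: [[0.129, 0.992, 0.003], [0.992, -0.129, 0.003], [0.003, 0.002, -1.0]]
ft_force: [-1.1, -1.1, 6.8]
gripper_width: 0.081
```

```bash
python3 - <<'E'
from h import *
state()
E
```

```text
t 17.48 p [0.4127 0.3268 0.0607] phi 82.61 tilt 0.22 F [-1.1 -1.1  6.8] w 0.081 q [-24.5  30.6 -26.7 112.7  20.4  41.  -70.9]
```

Call:
send_rows --steps '[{"wx":0,"wy":0,"wz":0,"x":0,"y":0,"z":-3,"claw":0},{"wx":0,"wy":0,"wz":0,"x":0,"y":0,"z":-6,"claw":0},{"wx":0,"wy":0,"wz":0,"x":0,"y":0,"z":-9,"claw":0},{"wx":0,"wy":0,"wz":0,"x":0,"y":0,"z":-13,"claw":0},{"wx":0,"wy":0,"wz":0,"x":0,"y":0,"z":-14,"claw":0},{"wx":0,"wy":0,"wz":0,"x":0,"y":0,"z":-14,"claw":0},{"wx":0,"wy":0,"wz":0,"x":0,"y":0,"z":-14,"claw":0}]'

```text
clock: 18.07
ee_pos: [0.4122, 0.3261, 0.2]
orientation: [[0.129, 0.992, 0.003], [0.992, -0.129, 0.002], [0.003, 0.002, -1.0]]
ft_force: [-0.2, -0.6, -1.6]
gripper_width: 0.086
```

```bash
python3 - <<'E'
from h import *
state(); goto(.6531,.2035,.2,169.5)
E
```

```text
t 18.07 p [0.4122 0.3261 0.2   ] phi 82.58 tilt 0.2 F [-0.2 -0.6 -1.6] w 0.086 q [-20.1  20.6 -31.2 104.5  12.5  58.  -63.8]
shift cm [-9.05 25.47  0.04] turn [ 2.200e-01 -2.000e-02 -8.692e+01] rows>= 12.1
```

Call:
send_rows --steps '[{"wx":0.2,"wy":0,"wz":-86.9,"x":-9.1,"y":25.5,"z":0,"claw":0},{"wx":0.2,"wy":0,"wz":-86.9,"x":-9.1,"y":25.5,"z":0,"claw":0},{"wx":0.2,"wy":0,"wz":-86.9,"x":-9.1,"y":25.5,"z":0,"claw":0},{"wx":0.2,"wy":0,"wz":-86.9,"x":-9.1,"y":25.5,"z":0,"claw":0},{"wx":0.2,"wy":0,"wz":-86.9,"x":-9.1,"y":25.5,"z":0,"claw":0},{"wx":0.2,"wy":0,"wz":-86.9,"x":-9.1,"y":25.5,"z":0,"claw":0},{"wx":0.2,"wy":0,"wz":-86.9,"x":-9.1,"y":25.5,"z":0,"claw":0},{"wx":0.2,"wy":0,"wz":-86.9,"x":-9.1,"y":25.5,"z":0,"claw":0},{"wx":0.2,"wy":0,"wz":-86.9,"x":-9.1,"y":25.5,"z":0,"claw":0},{"wx":0.2,"wy":0,"wz":-86.9,"x":-9.1,"y":25.5,"z":0,"claw":0},{"wx":0.2,"wy":0,"wz":-86.9,"x":-9.1,"y":25.5,"z":0,"claw":0},{"wx":0.2,"wy":0,"wz":-86.9,"x":-9.1,"y":25.5,"z":0,"claw":0}]'

```text
clock: 19.07
ee_pos: [0.6522, 0.2027, 0.1971]
orientation: [[-0.981, 0.193, -0.005], [0.193, 0.981, -0.001], [0.004, -0.002, -1.0]]
ft_force: [0.2, -0.0, -0.2]
gripper_width: 0.084
```

Call:
send_rows --steps '[{"wx":0,"wy":0,"wz":0,"x":0,"y":0,"z":3,"claw":0},{"wx":0,"wy":0,"wz":0,"x":0,"y":0,"z":6,"claw":0},{"wx":0,"wy":0,"wz":0,"x":0,"y":0,"z":7,"claw":0},{"wx":0,"wy":0,"wz":0,"x":0,"y":0,"z":7,"claw":0},{"wx":0,"wy":0,"wz":0,"x":0,"y":0,"z":7,"claw":0},{"wx":0,"wy":0,"wz":0,"x":0,"y":0,"z":7,"claw":0},{"wx":0,"wy":0,"wz":0,"x":0,"y":0,"z":7,"claw":0}]'

```text
clock: 19.65
ee_pos: [0.6538, 0.2039, 0.1316]
orientation: [[-0.98, 0.199, 0.001], [0.199, 0.98, 0.001], [-0.001, 0.001, -1.0]]
ft_force: [-0.5, 0.3, -0.9]
gripper_width: 0.085
```

```bash
python3 - <<'E'
from h import *
state(); goto(.6531,.2035,.063,169.5)
E
```

```text
t 19.65 p [0.6538 0.2039 0.1316] phi 168.5 tilt 0.09 F [-0.5  0.3 -0.9] w 0.085 q [  3.7  42.4 -43.6  84.7  30.7  65.2  33.1]
shift cm [ 0.07 -0.06  6.86] turn [ 0.07  0.05 -1.  ] rows>= 1.6
```

Call:
send_rows --steps '[{"wx":0,"wy":0,"wz":-1.2,"x":0.05,"y":-0.05,"z":0.8,"claw":0},{"wx":0,"wy":0,"wz":-1.2,"x":0.05,"y":-0.05,"z":0.8,"claw":0},{"wx":0,"wy":0,"wz":-1.2,"x":0.05,"y":-0.05,"z":0.8,"claw":0},{"wx":0,"wy":0,"wz":-1.2,"x":0.05,"y":-0.05,"z":1.6,"claw":0},{"wx":0,"wy":0,"wz":-1.2,"x":0.05,"y":-0.05,"z":2.2,"claw":0},{"wx":0,"wy":0,"wz":-1.2,"x":0.05,"y":-0.05,"z":2.8,"claw":0},{"wx":0,"wy":0,"wz":-1.2,"x":0.05,"y":-0.05,"z":3.4,"claw":0},{"wx":0,"wy":0,"wz":-1.2,"x":0.05,"y":-0.05,"z":4.0,"claw":0},{"wx":0,"wy":0,"wz":-1.2,"x":0.05,"y":-0.05,"z":4.6,"claw":0},{"wx":0,"wy":0,"wz":-1.2,"x":0.05,"y":-0.05,"z":5.2,"claw":0},{"wx":0,"wy":0,"wz":-1.2,"x":0.05,"y":-0.05,"z":5.8,"claw":0},{"wx":0,"wy":0,"wz":-1.2,"x":0.05,"y":-0.05,"z":6.2,"claw":0}]'

```text
clock: 20.65
ee_pos: [0.6523, 0.2031, 0.0672]
orientation: [[-0.984, 0.178, -0.001], [0.178, 0.984, 0.001], [0.001, 0.0, -1.0]]
ft_force: [-0.1, 2.5, 0.8]
gripper_width: 0.087
```

```bash
python3 - <<'E'
from h import *
state()
E
```

```text
t 20.65 p [0.6523 0.2031 0.0672] phi 169.72 tilt 0.08 F [-0.1  2.5  0.8] w 0.087 q [  2.9  46.  -41.9  87.9  33.9  59.3  31.9]
```

Call:
send_rows --steps '[{"wx":0,"wy":0,"wz":0,"x":0,"y":0,"z":0.4,"claw":0},{"wx":0,"wy":0,"wz":0,"x":0,"y":0,"z":0.8,"claw":0},{"wx":0,"wy":0,"wz":0,"x":0,"y":0,"z":1.0,"claw":0},{"wx":0,"wy":0,"wz":0,"x":0,"y":0,"z":1.0,"claw":0},{"wx":0,"wy":0,"wz":0,"x":0,"y":0,"z":1.0,"claw":0}]'

```text
clock: 21.07
ee_pos: [0.6527, 0.2033, 0.0616]
orientation: [[-0.984, 0.179, 0.001], [0.179, 0.984, -0.0], [-0.001, 0.0, -1.0]]
ft_force: [-8.8, -2.3, 30.4]
gripper_width: 0.086
```

```bash
python3 - <<'E'
from h import *
state()
E
```

```text
t 21.07 p [0.6527 0.2033 0.0616] phi 169.7 tilt 0.07 F [-8.8 -2.3 30.4] w 0.086 q [  2.8  46.3 -41.7  88.2  34.3  58.7  31.5]
```

Call:
send_rows --steps '[{"wx":0,"wy":0,"wz":0,"x":0,"y":0,"z":-0.6,"claw":0},{"wx":0,"wy":0,"wz":0,"x":0,"y":0,"z":-0.6,"claw":0.25},{"wx":0,"wy":0,"wz":0,"x":0,"y":0,"z":-0.6,"claw":0.25},{"wx":0,"wy":0,"wz":0,"x":0,"y":0,"z":-0.6,"claw":0.25},{"wx":0,"wy":0,"wz":0,"x":0,"y":0,"z":-0.6,"claw":0.25},{"wx":0,"wy":0,"wz":0,"x":0,"y":0,"z":-6,"claw":0.25},{"wx":0,"wy":0,"wz":0,"x":0,"y":0,"z":-10,"claw":0.25},{"wx":0,"wy":0,"wz":0,"x":0,"y":0,"z":-12,"claw":0.25},{"wx":0,"wy":0,"wz":0,"x":0,"y":0,"z":-12,"claw":0.25},{"wx":0,"wy":0,"wz":0,"x":0,"y":0,"z":-12,"claw":0.25}]'

```text
clock: 21.9
ee_pos: [0.6535, 0.2031, 0.1799]
orientation: [[-0.984, 0.179, 0.002], [0.179, 0.984, 0.001], [-0.002, 0.001, -1.0]]
ft_force: [-0.2, -0.4, 0.2]
gripper_width: 0.246
```

```bash
python3 - <<'E'
from h import *
state(); look("side"); goto(.5275,.337,.17,95.2);goto(.5655,.3395,.17,95.2)
E
```

```text
t 21.9 p [0.6535 0.2031 0.1799] phi 169.67 tilt 0.13 F [-0.2 -0.4  0.2] w 0.246 q [  4.3  40.  -45.   81.9  29.   69.9  35.8]
side neck 70 [631.  93.] [ 9.3 37.6] 79.5 z90 0.0864
side neck 73 [652.  203.9] [10.2 38.5] 79.4 z90 0.0869
side neck 82 [656.5 242. ] [10.  38.7] 76.8 z90 0.0869
side neck 99 [562.2 341.6] [ 9.6 39.3] 7.0 z90 0.0864
side neck 100 [524.7 338.5] [ 9.  39.1] 5.2 z90 0.0861
shift cm [14.73 11.01  0.8 ] turn [-5.000e-02 -0.000e+00  7.448e+01] rows>= 10.4
shift cm [11.04 11.93  0.8 ] turn [-5.000e-02 -0.000e+00  7.448e+01] rows>= 10.4
```

Call:
send_rows --steps '[{"wx":0,"wy":0,"wz":74.5,"x":14.7,"y":11.0,"z":0.8,"claw":0.25},{"wx":0,"wy":0,"wz":74.5,"x":14.7,"y":11.0,"z":0.8,"claw":0.25},{"wx":0,"wy":0,"wz":74.5,"x":14.7,"y":11.0,"z":0.8,"claw":0.25},{"wx":0,"wy":0,"wz":74.5,"x":14.7,"y":11.0,"z":0.8,"claw":0.25},{"wx":0,"wy":0,"wz":74.5,"x":14.7,"y":11.0,"z":0.8,"claw":0.25},{"wx":0,"wy":0,"wz":74.5,"x":14.7,"y":11.0,"z":0.8,"claw":0.25},{"wx":0,"wy":0,"wz":74.5,"x":14.7,"y":11.0,"z":0.8,"claw":0.25},{"wx":0,"wy":0,"wz":74.5,"x":14.7,"y":11.0,"z":0.8,"claw":0.25},{"wx":0,"wy":0,"wz":74.5,"x":14.7,"y":11.0,"z":0.8,"claw":0.25},{"wx":0,"wy":0,"wz":74.5,"x":14.7,"y":11.0,"z":0.8,"claw":0.25},{"wx":0,"wy":0,"wz":74.5,"x":14.7,"y":11.0,"z":0.8,"claw":0.25},{"wx":0,"wy":0,"wz":74.5,"x":14.7,"y":11.0,"z":0.8,"claw":0.25}]'

```text
clock: 22.95
ee_pos: [0.5269, 0.3363, 0.1683]
orientation: [[-0.088, 0.996, -0.003], [0.996, 0.088, -0.002], [-0.002, -0.003, -1.0]]
ft_force: [0.3, -0.1, 0.3]
gripper_width: 0.249
```

```bash
python3 - <<'E'
from h import *
look("side")
for i in range(3): capture("side")
state(); goto(.5275,.337,.06,95)
E
```

```text
side neck 72 [630.7  93. ] [ 9.2 39.1] 81.8 z90 0.0868
side neck 104 [562.2 342.2] [ 8.8 39. ] 4.1 z90 0.0858
side neck 104 [524.5 338.8] [ 8.4 37.9] 4.2 z90 0.0863
t 23.15 p [0.5273 0.3368 0.1692] phi 95.3 tilt 0.14 F [0.  0.9 0.3] w 0.251 q [-18.3  31.3 -28.8  92.4  16.6  60.8 -46.4]
shift cm [ 0.02  0.05 10.92] turn [-0.14  0.04  0.3 ] rows>= 2.6
```

Call:
send_rows --steps '[{"wx":-0.1,"wy":0,"wz":0.3,"x":0,"y":0.1,"z":4,"claw":0.25},{"wx":-0.1,"wy":0,"wz":0.3,"x":0,"y":0.1,"z":7,"claw":0.25},{"wx":-0.1,"wy":0,"wz":0.3,"x":0,"y":0.1,"z":9,"claw":0.25},{"wx":-0.1,"wy":0,"wz":0.3,"x":0,"y":0.1,"z":10.5,"claw":0.25},{"wx":-0.1,"wy":0,"wz":0.3,"x":0,"y":0.1,"z":11,"claw":0.25},{"wx":-0.1,"wy":0,"wz":0.3,"x":0,"y":0.1,"z":11,"claw":0.25},{"wx":-0.1,"wy":0,"wz":0.3,"x":0,"y":0.1,"z":11,"claw":0.25},{"wx":-0.1,"wy":0,"wz":0.3,"x":0,"y":0.1,"z":11,"claw":0},{"wx":-0.1,"wy":0,"wz":0.3,"x":0,"y":0.1,"z":11,"claw":0},{"wx":-0.1,"wy":0,"wz":0.3,"x":0,"y":0.1,"z":11,"claw":0},{"wx":-0.1,"wy":0,"wz":0.3,"x":0,"y":0.1,"z":11,"claw":0},{"wx":-0.1,"wy":0,"wz":0.3,"x":0,"y":0.1,"z":11,"claw":0}]'

```text
clock: 24.15
ee_pos: [0.529, 0.3378, 0.0612]
orientation: [[-0.085, 0.996, 0.002], [0.996, 0.085, 0.001], [0.001, 0.002, -1.0]]
ft_force: [-1.2, -0.6, 5.1]
gripper_width: 0.089
```

```bash
python3 - <<'E'
from h import *
state()
E
```

```text
t 24.15 p [0.529  0.3378 0.0612] phi 94.9 tilt 0.14 F [-1.2 -0.6  5.1] w 0.089 q [-20.2  37.9 -26.1  98.   21.   48.9 -50.5]
```

Call:
send_rows --steps '[{"wx":0,"wy":0,"wz":0,"x":0,"y":0,"z":-3,"claw":0},{"wx":0,"wy":0,"wz":0,"x":0,"y":0,"z":-6,"claw":0},{"wx":0,"wy":0,"wz":0,"x":0,"y":0,"z":-9,"claw":0},{"wx":0,"wy":0,"wz":0,"x":0,"y":0,"z":-13,"claw":0},{"wx":0,"wy":0,"wz":0,"x":0,"y":0,"z":-14,"claw":0},{"wx":0,"wy":0,"wz":0,"x":0,"y":0,"z":-14,"claw":0},{"wx":0,"wy":0,"wz":0,"x":0,"y":0,"z":-14,"claw":0}]'

```text
clock: 24.73
ee_pos: [0.5286, 0.3373, 0.2007]
orientation: [[-0.085, 0.996, 0.002], [0.996, 0.085, 0.001], [0.001, 0.002, -1.0]]
ft_force: [-0.2, 0.5, -0.7]
gripper_width: 0.088
```

```bash
python3 - <<'E'
from h import *
state(); goto(.6460,.1661,.2,169.5)
E
```

```text
t 24.73 p [0.5286 0.3373 0.2007] phi 94.89 tilt 0.13 F [-0.2  0.5 -0.7] w 0.088 q [-18.   29.6 -29.2  90.3  15.6  64.1 -46. ]
shift cm [-18.06  10.23   0.08] turn [ 1.300e-01  5.000e-02 -7.461e+01] rows>= 10.4
```

Call:
send_rows --steps '[{"wx":0.1,"wy":0,"wz":-74.8,"x":-18.1,"y":10.2,"z":0,"claw":0},{"wx":0.1,"wy":0,"wz":-74.8,"x":-18.1,"y":10.2,"z":0,"claw":0},{"wx":0.1,"wy":0,"wz":-74.8,"x":-18.1,"y":10.2,"z":0,"claw":0},{"wx":0.1,"wy":0,"wz":-74.8,"x":-18.1,"y":10.2,"z":0,"claw":0},{"wx":0.1,"wy":0,"wz":-74.8,"x":-18.1,"y":10.2,"z":0,"claw":0},{"wx":0.1,"wy":0,"wz":-74.8,"x":-18.1,"y":10.2,"z":0,"claw":0},{"wx":0.1,"wy":0,"wz":-74.8,"x":-18.1,"y":10.2,"z":0,"claw":0},{"wx":0.1,"wy":0,"wz":-74.8,"x":-18.1,"y":10.2,"z":0,"claw":0},{"wx":0.1,"wy":0,"wz":-74.8,"x":-18.1,"y":10.2,"z":0,"claw":0},{"wx":0.1,"wy":0,"wz":-74.8,"x":-18.1,"y":10.2,"z":0,"claw":0},{"wx":0.1,"wy":0,"wz":-74.8,"x":-18.1,"y":10.2,"z":0,"claw":0},{"wx":0.1,"wy":0,"wz":-74.8,"x":-18.1,"y":10.2,"z":0,"claw":0}]'

```text
clock: 25.73
ee_pos: [0.6446, 0.165, 0.1978]
orientation: [[-0.984, 0.176, -0.004], [0.176, 0.984, -0.002], [0.003, -0.002, -1.0]]
ft_force: [0.1, 0.5, -1.2]
gripper_width: 0.085
```

Call:
send_rows --steps '[{"wx":0,"wy":0,"wz":0,"x":0,"y":0,"z":3,"claw":0},{"wx":0,"wy":0,"wz":0,"x":0,"y":0,"z":6,"claw":0},{"wx":0,"wy":0,"wz":0,"x":0,"y":0,"z":7,"claw":0},{"wx":0,"wy":0,"wz":0,"x":0,"y":0,"z":7,"claw":0},{"wx":0,"wy":0,"wz":0,"x":0,"y":0,"z":7,"claw":0},{"wx":0,"wy":0,"wz":0,"x":0,"y":0,"z":7,"claw":0},{"wx":0,"wy":0,"wz":0,"x":0,"y":0,"z":7,"claw":0}]'

```text
clock: 26.32
ee_pos: [0.6462, 0.1663, 0.1319]
orientation: [[-0.984, 0.179, 0.002], [0.179, 0.984, 0.0], [-0.002, 0.0, -1.0]]
ft_force: [-0.2, -0.2, 0.4]
gripper_width: 0.082
```

```bash
python3 - <<'E'
from h import *
state(); goto(.6460,.1661,.062,169.5)
E
```

```text
t 26.32 p [0.6462 0.1663 0.1319] phi 169.68 tilt 0.1 F [-0.2 -0.2  0.4] w 0.082 q [  6.9  40.7 -43.   87.6  29.8  63.6  37. ]
shift cm [ 0.03 -0.03  6.99] turn [0.02 0.1  0.18] rows>= 1.7
```

Call:
send_rows --steps '[{"wx":0,"wy":0,"wz":0.1,"x":0,"y":0,"z":0.8,"claw":0},{"wx":0,"wy":0,"wz":0.1,"x":0,"y":0,"z":1.5,"claw":0},{"wx":0,"wy":0,"wz":0.1,"x":0,"y":0,"z":2.1,"claw":0},{"wx":0,"wy":0,"wz":0.1,"x":0,"y":0,"z":2.7,"claw":0},{"wx":0,"wy":0,"wz":0.1,"x":0,"y":0,"z":3.3,"claw":0},{"wx":0,"wy":0,"wz":0.1,"x":0,"y":0,"z":3.9,"claw":0},{"wx":0,"wy":0,"wz":0.1,"x":0,"y":0,"z":4.5,"claw":0},{"wx":0,"wy":0,"wz":0.1,"x":0,"y":0,"z":5.1,"claw":0},{"wx":0,"wy":0,"wz":0.1,"x":0,"y":0,"z":5.7,"claw":0},{"wx":0,"wy":0,"wz":0.1,"x":0,"y":0,"z":6.2,"claw":0},{"wx":0,"wy":0,"wz":0.1,"x":0,"y":0,"z":6.6,"claw":0},{"wx":0,"wy":0,"wz":0.1,"x":0,"y":0,"z":6.6,"claw":0}]'

```text
clock: 27.32
ee_pos: [0.6451, 0.1658, 0.0631]
orientation: [[-0.984, 0.18, -0.001], [0.18, 0.984, -0.001], [0.001, -0.001, -1.0]]
ft_force: [0.9, 3.3, -3.3]
gripper_width: 0.082
```

Call:
send_rows --steps '[{"wx":0,"wy":0,"wz":0,"x":0,"y":0,"z":0.4,"claw":0},{"wx":0,"wy":0,"wz":0,"x":0,"y":0,"z":0.6,"claw":0},{"wx":0,"wy":0,"wz":0,"x":0,"y":0,"z":0.7,"claw":0},{"wx":0,"wy":0,"wz":0,"x":0,"y":0,"z":0.7,"claw":0},{"wx":0,"wy":0,"wz":0,"x":0,"y":0,"z":0.7,"claw":0}]'

```text
clock: 27.73
ee_pos: [0.6458, 0.1661, 0.062]
orientation: [[-0.984, 0.181, 0.002], [0.181, 0.984, -0.002], [-0.003, -0.001, -1.0]]
ft_force: [-13.2, -3.7, 39.8]
gripper_width: 0.086
```

```bash
python3 - <<'E'
from h import *
state()
E
```

```text
t 27.73 p [0.6458 0.1661 0.062 ] phi 169.59 tilt 0.16 F [-13.2  -3.7  39.8] w 0.086 q [  5.7  44.7 -40.7  91.   33.3  56.9  34.1]
```

Call:
send_rows --steps '[{"wx":0,"wy":0,"wz":0,"x":0,"y":0,"z":-0.6,"claw":0},{"wx":0,"wy":0,"wz":0,"x":0,"y":0,"z":-0.6,"claw":0.25},{"wx":0,"wy":0,"wz":0,"x":0,"y":0,"z":-0.6,"claw":0.25},{"wx":0,"wy":0,"wz":0,"x":0,"y":0,"z":-0.6,"claw":0.25},{"wx":0,"wy":0,"wz":0,"x":0,"y":0,"z":-0.6,"claw":0.25},{"wx":0,"wy":0,"wz":0,"x":0,"y":0,"z":-6,"claw":0.25},{"wx":0,"wy":0,"wz":0,"x":0,"y":0,"z":-10,"claw":0.25},{"wx":0,"wy":0,"wz":0,"x":0,"y":0,"z":-12,"claw":0.25},{"wx":0,"wy":0,"wz":0,"x":0,"y":0,"z":-12,"claw":0.25},{"wx":0,"wy":0,"wz":0,"x":0,"y":0,"z":-12,"claw":0.25}]'

```text
clock: 28.57
ee_pos: [0.6464, 0.166, 0.179]
orientation: [[-0.983, 0.181, 0.003], [0.181, 0.983, -0.0], [-0.003, 0.0, -1.0]]
ft_force: [-0.5, -1.1, -1.1]
gripper_width: 0.249
```

```bash
python3 - <<'E'
from h import *
state(); look("side"); goto(.566,.3395,.17,95)
E
```

```text
t 28.57 p [0.6464 0.166  0.179 ] phi 169.58 tilt 0.15 F [-0.5 -1.1 -1.1] w 0.249 q [  7.5  38.2 -44.2  84.7  27.8  68.2  38.6]
side neck 68 [630.1  94. ] [11.2 38.9] 79.8 z90 0.0874
side neck 72 [642.3 168. ] [ 9.7 40. ] 80.7 z90 0.087
side neck 78 [652.4 203.7] [10.1 38.9] 80.3 z90 0.0869
side neck 82 [656.6 242.4] [ 8.5 37.6] 79.8 z90 0.0871
side neck 99 [561.5 339.5] [ 9.1 39.6] 4.7 z90 0.086
shift cm [10.98 15.7   0.69] turn [-7.000e-02  6.000e-02  7.457e+01] rows>= 10.4
```

Call:
send_rows --steps '[{"wx":0,"wy":0,"wz":74.6,"x":11.0,"y":15.7,"z":0.7,"claw":0.25},{"wx":0,"wy":0,"wz":74.6,"x":11.0,"y":15.7,"z":0.7,"claw":0.25},{"wx":0,"wy":0,"wz":74.6,"x":11.0,"y":15.7,"z":0.7,"claw":0.25},{"wx":0,"wy":0,"wz":74.6,"x":11.0,"y":15.7,"z":0.7,"claw":0.25},{"wx":0,"wy":0,"wz":74.6,"x":11.0,"y":15.7,"z":0.7,"claw":0.25},{"wx":0,"wy":0,"wz":74.6,"x":11.0,"y":15.7,"z":0.7,"claw":0.25},{"wx":0,"wy":0,"wz":74.6,"x":11.0,"y":15.7,"z":0.7,"claw":0.25},{"wx":0,"wy":0,"wz":74.6,"x":11.0,"y":15.7,"z":0.7,"claw":0.25},{"wx":0,"wy":0,"wz":74.6,"x":11.0,"y":15.7,"z":0.7,"claw":0.25},{"wx":0,"wy":0,"wz":74.6,"x":11.0,"y":15.7,"z":0.7,"claw":0.25},{"wx":0,"wy":0,"wz":74.6,"x":11.0,"y":15.7,"z":0.7,"claw":0.25},{"wx":0,"wy":0,"wz":74.6,"x":11.0,"y":15.7,"z":0.7,"claw":0.25}]'

```text
clock: 29.62
ee_pos: [0.5649, 0.3391, 0.168]
orientation: [[-0.085, 0.996, -0.003], [0.996, 0.085, -0.003], [-0.003, -0.003, -1.0]]
ft_force: [-0.1, 0.0, -0.7]
gripper_width: 0.249
```

```bash
python3 - <<'E'
from h import *
look("side")
for i in range(3): capture("side")
state(); goto(.5658,.3388,.06,95)
E
```

```text
side neck 71 [630.9  92.7] [10.9 38.5] 77.8 z90 0.0866
side neck 104 [561.8 340.4] [ 9.1 38.7] 6.3 z90 0.086
t 29.82 p [0.5653 0.3395 0.1691] phi 95.1 tilt 0.15 F [-0.2 -0.6 -0.1] w 0.25 q [-18.8  33.9 -26.6  87.3  16.3  62.9 -43.9]
shift cm [-0.06  0.06 10.91] turn [-0.11  0.09  0.1 ] rows>= 2.6
```

Call:
send_rows --steps '[{"wx":0,"wy":0,"wz":0.1,"x":0,"y":0.1,"z":4,"claw":0.25},{"wx":0,"wy":0,"wz":0.1,"x":0,"y":0.1,"z":7,"claw":0.25},{"wx":0,"wy":0,"wz":0.1,"x":0,"y":0.1,"z":9,"claw":0.25},{"wx":0,"wy":0,"wz":0.1,"x":0,"y":0.1,"z":10.5,"claw":0.25},{"wx":0,"wy":0,"wz":0.1,"x":0,"y":0.1,"z":11,"claw":0.25},{"wx":0,"wy":0,"wz":0.1,"x":0,"y":0.1,"z":11,"claw":0.25},{"wx":0,"wy":0,"wz":0.1,"x":0,"y":0.1,"z":11,"claw":0.25},{"wx":0,"wy":0,"wz":0.1,"x":0,"y":0.1,"z":11,"claw":0},{"wx":0,"wy":0,"wz":0.1,"x":0,"y":0.1,"z":11,"claw":0},{"wx":0,"wy":0,"wz":0.1,"x":0,"y":0.1,"z":11,"claw":0},{"wx":0,"wy":0,"wz":0.1,"x":0,"y":0.1,"z":11,"claw":0},{"wx":0,"wy":0,"wz":0.1,"x":0,"y":0.1,"z":11,"claw":0}]'

```text
clock: 30.82
ee_pos: [0.5671, 0.3403, 0.0611]
orientation: [[-0.085, 0.996, 0.001], [0.996, 0.085, -0.0], [-0.0, 0.001, -1.0]]
ft_force: [-0.9, 0.2, 6.8]
gripper_width: 0.085
```

Call:
send_rows --steps '[{"wx":0,"wy":0,"wz":0,"x":0,"y":0,"z":-3,"claw":0},{"wx":0,"wy":0,"wz":0,"x":0,"y":0,"z":-6,"claw":0},{"wx":0,"wy":0,"wz":0,"x":0,"y":0,"z":-9,"claw":0},{"wx":0,"wy":0,"wz":0,"x":0,"y":0,"z":-13,"claw":0},{"wx":0,"wy":0,"wz":0,"x":0,"y":0,"z":-14,"claw":0},{"wx":0,"wy":0,"wz":0,"x":0,"y":0,"z":-14,"claw":0},{"wx":0,"wy":0,"wz":0,"x":0,"y":0,"z":-14,"claw":0}]'

```text
clock: 31.4
ee_pos: [0.5668, 0.3401, 0.2005]
orientation: [[-0.085, 0.996, 0.001], [0.996, 0.085, -0.0], [-0.0, 0.001, -1.0]]
ft_force: [0.1, 0.5, -1.1]
gripper_width: 0.085
```

```bash
python3 - <<'E'
from h import *
state(); goto(.6392,.1288,.2,169.5)
E
```

```text
t 31.4 p [0.5668 0.3401 0.2005] phi 94.89 tilt 0.05 F [ 0.1  0.5 -1.1] w 0.085 q [-18.6  32.4 -27.   85.1  15.5  66.2 -43.3]
shift cm [-21.67   5.41   0.07] turn [ 1.000e-02  5.000e-02 -7.461e+01] rows>= 10.4
```

Call:
send_rows --steps '[{"wx":0,"wy":0,"wz":-74.7,"x":-21.7,"y":5.4,"z":0,"claw":0},{"wx":0,"wy":0,"wz":-74.7,"x":-21.7,"y":5.4,"z":0,"claw":0},{"wx":0,"wy":0,"wz":-74.7,"x":-21.7,"y":5.4,"z":0,"claw":0},{"wx":0,"wy":0,"wz":-74.7,"x":-21.7,"y":5.4,"z":0,"claw":0},{"wx":0,"wy":0,"wz":-74.7,"x":-21.7,"y":5.4,"z":0,"claw":0},{"wx":0,"wy":0,"wz":-74.7,"x":-21.7,"y":5.4,"z":0,"claw":0},{"wx":0,"wy":0,"wz":-74.7,"x":-21.7,"y":5.4,"z":0,"claw":0},{"wx":0,"wy":0,"wz":-74.7,"x":-21.7,"y":5.4,"z":0,"claw":0},{"wx":0,"wy":0,"wz":-74.7,"x":-21.7,"y":5.4,"z":0,"claw":0},{"wx":0,"wy":0,"wz":-74.7,"x":-21.7,"y":5.4,"z":0,"claw":0},{"wx":0,"wy":0,"wz":-74.7,"x":-21.7,"y":5.4,"z":0,"claw":0},{"wx":0,"wy":0,"wz":-74.7,"x":-21.7,"y":5.4,"z":0,"claw":0}]'

```text
clock: 32.4
ee_pos: [0.638, 0.1278, 0.1979]
orientation: [[-0.984, 0.178, -0.004], [0.178, 0.984, -0.001], [0.004, -0.002, -1.0]]
ft_force: [-0.2, -0.2, -0.9]
gripper_width: 0.085
```

Call:
send_rows --steps '[{"wx":0,"wy":0,"wz":0,"x":0,"y":0,"z":3,"claw":0},{"wx":0,"wy":0,"wz":0,"x":0,"y":0,"z":6,"claw":0},{"wx":0,"wy":0,"wz":0,"x":0,"y":0,"z":7,"claw":0},{"wx":0,"wy":0,"wz":0,"x":0,"y":0,"z":7,"claw":0},{"wx":0,"wy":0,"wz":0,"x":0,"y":0,"z":7,"claw":0},{"wx":0,"wy":0,"wz":0,"x":0,"y":0,"z":7,"claw":0},{"wx":0,"wy":0,"wz":0,"x":0,"y":0,"z":7,"claw":0}]'

```text
clock: 32.98
ee_pos: [0.6398, 0.129, 0.1319]
orientation: [[-0.984, 0.181, 0.002], [0.181, 0.984, -0.0], [-0.002, 0.0, -1.0]]
ft_force: [0.6, -1.1, -0.4]
gripper_width: 0.082
```

```bash
python3 - <<'E'
from h import *
state(); goto(.6387,.1288,.062,169.5)
E
```

```text
t 32.98 p [0.6398 0.129  0.1319] phi 169.58 tilt 0.11 F [ 0.6 -1.1 -0.4] w 0.082 q [  9.9  39.1 -42.   90.   28.6  62.   40.3]
shift cm [ 0.11 -0.04  6.99] turn [0.01 0.1  0.08] rows>= 1.7
```

Call:
send_rows --steps '[{"wx":0,"wy":0.1,"wz":0.1,"x":0.05,"y":0,"z":0.8,"claw":0},{"wx":0,"wy":0.1,"wz":0.1,"x":0.05,"y":0,"z":1.5,"claw":0},{"wx":0,"wy":0.1,"wz":0.1,"x":0.05,"y":0,"z":2.1,"claw":0},{"wx":0,"wy":0.1,"wz":0.1,"x":0.05,"y":0,"z":2.7,"claw":0},{"wx":0,"wy":0.1,"wz":0.1,"x":0.05,"y":0,"z":3.3,"claw":0},{"wx":0,"wy":0.1,"wz":0.1,"x":0.05,"y":0,"z":3.9,"claw":0},{"wx":0,"wy":0.1,"wz":0.1,"x":0.05,"y":0,"z":4.5,"claw":0},{"wx":0,"wy":0.1,"wz":0.1,"x":0.05,"y":0,"z":5.1,"claw":0},{"wx":0,"wy":0.1,"wz":0.1,"x":0.05,"y":0,"z":5.7,"claw":0},{"wx":0,"wy":0.1,"wz":0.1,"x":0.05,"y":0,"z":6.2,"claw":0},{"wx":0,"wy":0.1,"wz":0.1,"x":0.05,"y":0,"z":6.6,"claw":0},{"wx":0,"wy":0.1,"wz":0.1,"x":0.05,"y":0,"z":6.6,"claw":0}]'

```text
clock: 33.98
ee_pos: [0.638, 0.1285, 0.0632]
orientation: [[-0.983, 0.182, -0.003], [0.182, 0.983, -0.001], [0.003, -0.001, -1.0]]
ft_force: [0.3, 1.2, -1.7]
gripper_width: 0.085
```

Call:
send_rows --steps '[{"wx":0,"wy":0,"wz":0,"x":0,"y":0,"z":0.3,"claw":0},{"wx":0,"wy":0,"wz":0,"x":0,"y":0,"z":0.5,"claw":0},{"wx":0,"wy":0,"wz":0,"x":0,"y":0,"z":0.5,"claw":0},{"wx":0,"wy":0,"wz":0,"x":0,"y":0,"z":0.5,"claw":0}]'

```text
clock: 34.32
ee_pos: [0.6386, 0.1288, 0.062]
orientation: [[-0.983, 0.182, -0.001], [0.182, 0.983, -0.001], [0.0, -0.001, -1.0]]
ft_force: [-8.8, -2.3, 23.3]
gripper_width: 0.084
```

```bash
python3 - <<'E'
from h import *
state()
E
```

```text
t 34.32 p [0.6386 0.1288 0.062 ] phi 169.5 tilt 0.07 F [-8.8 -2.3 23.3] w 0.084 q [  8.5  43.2 -39.6  93.3  32.1  55.4  37.3]
```

Call:
send_rows --steps '[{"wx":0,"wy":0,"wz":0,"x":0,"y":0,"z":-0.4,"claw":0},{"wx":0,"wy":0,"wz":0,"x":0,"y":0,"z":-0.4,"claw":0.25},{"wx":0,"wy":0,"wz":0,"x":0,"y":0,"z":-0.4,"claw":0.25},{"wx":0,"wy":0,"wz":0,"x":0,"y":0,"z":-0.4,"claw":0.25},{"wx":0,"wy":0,"wz":0,"x":0,"y":0,"z":-0.4,"claw":0.25},{"wx":0,"wy":0,"wz":0,"x":0,"y":0,"z":-6,"claw":0.25},{"wx":0,"wy":0,"wz":0,"x":0,"y":0,"z":-9,"claw":0.25},{"wx":0,"wy":0,"wz":0,"x":0,"y":0,"z":-9,"claw":0.25},{"wx":0,"wy":0,"wz":0,"x":0,"y":0,"z":-9,"claw":0.25},{"wx":0,"wy":0,"wz":0,"x":0,"y":0,"z":-9,"claw":0.25}]'

```text
clock: 35.15
ee_pos: [0.6386, 0.1282, 0.1491]
orientation: [[-0.983, 0.183, -0.002], [0.183, 0.983, -0.001], [0.002, -0.001, -1.0]]
ft_force: [0.1, 0.1, -1.0]
gripper_width: 0.248
```

```bash
python3 - <<'E'
from h import *
state(); look("side"); goto(.596,.1575,.12,169.5); goto(.596,.1575,.078,169.5)
E
```

```text
t 35.15 p [0.6386 0.1282 0.1491] phi 169.48 tilt 0.12 F [ 0.1  0.1 -1. ] w 0.248 q [ 10.2  38.1 -42.4  89.   27.7  63.9  40.9]
side neck 66 [631.1  92.7] [10.7 38.2] 79.7 z90 0.0866
side neck 72 [638.  129.6] [ 9.9 38.1] 79.3 z90 0.0865
side neck 74 [642.7 167.5] [10.8 39.6] 76.2 z90 0.0871
side neck 75 [652.2 203.9] [ 9.8 38.8] 78.0 z90 0.0871
side neck 81 [656.  241.9] [ 9.9 38.4] 81.8 z90 0.0868
shift cm [4.67 2.15 2.82] turn [-0.12 -0.18 -0.01] rows>= 1.4
shift cm [4.66 2.16 7.02] turn [-0.12 -0.18 -0.01] rows>= 2.1
```

Call:
send_rows --force 30 --steps '[{"wx":0,"wy":-0.2,"wz":0,"x":4.7,"y":2.2,"z":0,"claw":0.35},{"wx":0,"wy":-0.2,"wz":0,"x":4.7,"y":2.2,"z":0,"claw":0.35},{"wx":0,"wy":-0.2,"wz":0,"x":4.7,"y":2.2,"z":0,"claw":0.35},{"wx":0,"wy":-0.2,"wz":0,"x":4.7,"y":2.2,"z":0,"claw":0.35},{"wx":0,"wy":-0.2,"wz":0,"x":4.7,"y":2.2,"z":3,"claw":0.35},{"wx":0,"wy":-0.2,"wz":0,"x":4.7,"y":2.2,"z":6,"claw":0.35},{"wx":0,"wy":-0.2,"wz":0,"x":4.7,"y":2.2,"z":7,"claw":0.35},{"wx":0,"wy":-0.2,"wz":0,"x":4.7,"y":2.2,"z":7,"claw":0.35},{"wx":0,"wy":-0.2,"wz":0,"x":4.7,"y":2.2,"z":7,"claw":0},{"wx":0,"wy":-0.2,"wz":0,"x":4.7,"y":2.2,"z":7,"claw":0},{"wx":0,"wy":-0.2,"wz":0,"x":4.7,"y":2.2,"z":7,"claw":0},{"wx":0,"wy":-0.2,"wz":0,"x":4.7,"y":2.2,"z":7,"claw":0}]'

```text
clock: 36.2
ee_pos: [0.5968, 0.1587, 0.0801]
orientation: [[-0.983, 0.182, 0.002], [0.182, 0.983, -0.001], [-0.003, -0.0, -1.0]]
ft_force: [0.7, -0.8, -4.2]
gripper_width: 0.13
```

```bash
python3 - <<'E'
from h import *
state()
E
```

```text
t 36.2 p [0.5968 0.1587 0.0801] phi 169.49 tilt 0.15 F [ 0.7 -0.8 -4.2] w 0.13 q [  6.7  39.5 -40.8  97.9  31.   54.3  33.3]
```

Call:
send_rows --steps '[{"wx":0,"wy":0,"wz":0,"x":0,"y":0.5,"z":0,"claw":0},{"wx":0,"wy":0,"wz":0,"x":0,"y":0.9,"z":0,"claw":0},{"wx":0,"wy":0,"wz":0,"x":0,"y":1.3,"z":0,"claw":0},{"wx":0,"wy":0,"wz":0,"x":0,"y":1.6,"z":0,"claw":0},{"wx":0,"wy":0,"wz":0,"x":0,"y":1.9,"z":0,"claw":0},{"wx":0,"wy":0,"wz":0,"x":0,"y":2.1,"z":0,"claw":0},{"wx":0,"wy":0,"wz":0,"x":0,"y":2.2,"z":0,"claw":0},{"wx":0,"wy":0,"wz":0,"x":0,"y":2.2,"z":0,"claw":0},{"wx":0,"wy":0,"wz":0,"x":0,"y":2.2,"z":0,"claw":0}]'

```text
clock: 36.95
ee_pos: [0.5999, 0.1761, 0.0799]
orientation: [[-0.983, 0.185, -0.0], [0.185, 0.983, -0.008], [-0.001, -0.008, -1.0]]
ft_force: [-6.6, -16.5, 17.9]
gripper_width: 0.133
```

```bash
python3 - <<'E'
from h import *
state()
E
```

```text
t 36.95 p [0.5999 0.1761 0.0799] phi 169.37 tilt 0.47 F [ -6.6 -16.5  17.9] w 0.133 q [  4.6  40.1 -40.4  96.5  31.1  55.3  31.8]
```

Call:
send_rows --steps '[{"wx":0,"wy":0,"wz":0,"x":0,"y":-0.4,"z":0,"claw":0},{"wx":0,"wy":0,"wz":0,"x":0,"y":-0.4,"z":0,"claw":0.35},{"wx":0,"wy":0,"wz":0,"x":0,"y":-0.4,"z":0,"claw":0.35},{"wx":0,"wy":0,"wz":0,"x":0,"y":-0.4,"z":0,"claw":0.35},{"wx":0,"wy":0,"wz":0,"x":0,"y":-0.4,"z":0,"claw":0.35},{"wx":0,"wy":0,"wz":0,"x":0,"y":-0.4,"z":-8,"claw":0.35},{"wx":0,"wy":0,"wz":0,"x":0,"y":-0.4,"z":-14,"claw":1},{"wx":0,"wy":0,"wz":0,"x":0,"y":-0.4,"z":-14,"claw":1},{"wx":0,"wy":0,"wz":0,"x":0,"y":-0.4,"z":-14,"claw":1},{"wx":0,"wy":0,"wz":0,"x":0,"y":-0.4,"z":-14,"claw":1}]'

```text
clock: 37.78
ee_pos: [0.6011, 0.1787, 0.2244]
orientation: [[-0.983, 0.182, 0.008], [0.182, 0.983, 0.002], [-0.008, 0.004, -1.0]]
ft_force: [-0.1, -0.0, -0.2]
gripper_width: 0.896
```

```bash
python3 - <<'E'
from h import *
state()
for n in("top","side"):
  p,P=look(n,n+"4.npz")
  print([carrier(P,*a) for a in((.5645,.341,5),(.41,.326,-8),(.4707,.1658,-11))])
cv2.imwrite('pics/s4.png',cv2.resize(p[160:360,200:400],None,fx=3,fy=3,interpolation=cv2.INTER_CUBIC))
E
```

```text
t 37.78 p [0.6011 0.1787 0.2244] phi 169.53 tilt 0.49 F [-0.1 -0.  -0.2] w 0.896 q [  7.5  32.1 -45.2  88.1  23.9  69.3  37.9]
[(np.float64(0.5645), np.float64(0.3374), np.float64(4.98), 241, np.float64(1.35)), (np.float64(0.4111), np.float64(0.323), np.float64(-7.49), 249, np.float64(1.4)), (np.float64(0.4706), np.float64(0.1658), np.float64(-10.96), 219, np.float64(1.3))]
side neck 65 [632.   92.6] [10.3 40.3] 78.7 z90 0.0864
side neck 66 [637.8 130.6] [10.2 40.5] 82.3 z90 0.0867
side neck 70 [643.3 168.2] [10.5 37.6] 79.6 z90 0.087
side neck 77 [652.2 204. ] [10.8 38.3] 80.7 z90 0.0866
side neck 80 [657.2 242.1] [ 9.1 39.7] 77.9 z90 0.0869
[(np.float64(0.5621), np.float64(0.3389), np.float64(4.87), 349, np.float64(1.13)), (np.float64(0.4084), np.float64(0.3246), np.float64(-7.51), 431, np.float64(1.16)), (np.float64(0.468), np.float64(0.1673), np.float64(-11.0), 303, np.float64(1.19))]
```

View pics/s4.png

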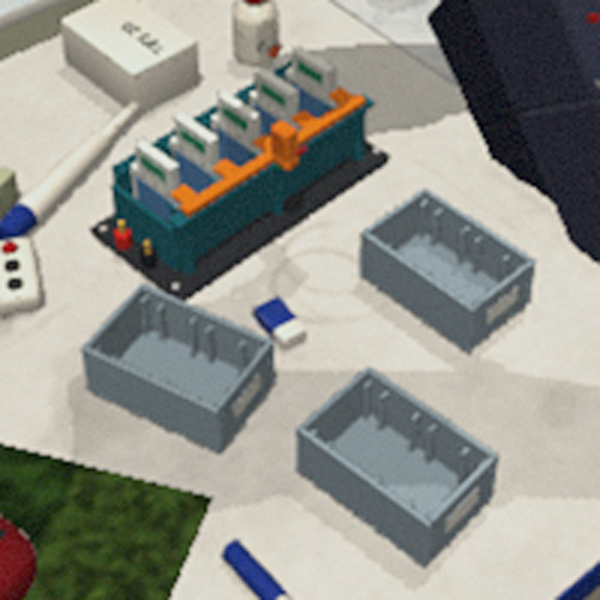

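```bash
python3 - <<'E'
from h import *
goto(.412,.3225,.13,172.5)
E
```

```text
shift cm [21.1  10.91  8.91] turn [-0.03  0.14 -2.98] rows>= 6.1
```

Call:
send_rows --steps '[{"wx":0,"wy":0.1,"wz":-3,"x":21.1,"y":10.9,"z":3,"claw":1},{"wx":0,"wy":0.1,"wz":-3,"x":21.1,"y":10.9,"z":3,"claw":1},{"wx":0,"wy":0.1,"wz":-3,"x":21.1,"y":10.9,"z":3,"claw":1},{"wx":0,"wy":0.1,"wz":-3,"x":21.1,"y":10.9,"z":3,"claw":1},{"wx":0,"wy":0.1,"wz":-3,"x":21.1,"y":10.9,"z":3,"claw":1},{"wx":0,"wy":0.1,"wz":-3,"x":21.1,"y":10.9,"z":3,"claw":1},{"wx":0,"wy":0.1,"wz":-3,"x":21.1,"y":10.9,"z":9,"claw":1},{"wx":0,"wy":0.1,"wz":-3,"x":21.1,"y":10.9,"z":9,"claw":1},{"wx":0,"wy":0.1,"wz":-3,"x":21.1,"y":10.9,"z":9,"claw":1},{"wx":0,"wy":0.1,"wz":-3,"x":21.1,"y":10.9,"z":9,"claw":1},{"wx":0,"wy":0.1,"wz":-3,"x":21.1,"y":10.9,"z":9,"claw":1},{"wx":0,"wy":0.1,"wz":-3,"x":21.1,"y":10.9,"z":9,"claw":1}]'

```text
clock: 38.88
ee_pos: [0.4125, 0.3225, 0.1299]
orientation: [[-0.991, 0.131, 0.0], [0.131, 0.991, 0.0], [-0.0, 0.0, -1.0]]
ft_force: [-0.3, 0.0, 0.6]
gripper_width: 0.997
```

```bash
python3 - <<'E'
from h import *
p,P=look("side"); print(carrier(P,.41,.326,-8))
state(); goto(.412,.3225,.013,172.5)
E
```

```text
side neck 54 [632.7  92.8] [ 9.6 35.1] 78.9 z90 0.0861
side neck 74 [637.8 129.9] [11. 40.] 77.0 z90 0.087
side neck 74 [643.5 167.6] [10.8 39.1] 75.7 z90 0.0865
side neck 78 [652.1 204.2] [ 9.5 39.6] 79.9 z90 0.0867
side neck 81 [655.9 242.7] [ 9.2 38.6] 82.2 z90 0.0868
(np.float64(0.4086), np.float64(0.3245), np.float64(-7.41), 413, np.float64(1.13))
t 38.93 p [0.4125 0.3224 0.1299] phi 172.45 tilt 0.04 F [-0.6  0.2  0.1] w 0.997 q [ -9.8  29.6 -46.7 108.5  26.6  53.3  13.3]
shift cm [ 0.06 -0.   11.69] turn [ 0.02  0.04 -0.05] rows>= 2.8
```

Call:
send_rows --force 30 --steps '[{"wx":0,"wy":0,"wz":0,"x":0,"y":0,"z":4,"claw":1},{"wx":0,"wy":0,"wz":0,"x":0,"y":0,"z":8,"claw":1},{"wx":0,"wy":0,"wz":0,"x":0,"y":0,"z":10.5,"claw":1},{"wx":0,"wy":0,"wz":0,"x":0,"y":0,"z":11.7,"claw":1},{"wx":0,"wy":0,"wz":0,"x":0,"y":0,"z":11.7,"claw":1},{"wx":0,"wy":0,"wz":0,"x":0,"y":0,"z":11.7,"claw":1},{"wx":0,"wy":0,"wz":0,"x":0,"y":0,"z":11.7,"claw":0.5},{"wx":0,"wy":0,"wz":0,"x":0,"y":0,"z":11.7,"claw":0.5},{"wx":0,"wy":0,"wz":0,"x":0,"y":0,"z":11.7,"claw":0.5},{"wx":0,"wy":0,"wz":0,"x":0,"y":0,"z":11.7,"claw":0.5},{"wx":0,"wy":0,"wz":0,"x":0,"y":0,"z":11.7,"claw":0.5}]'

```text
clock: 39.85
ee_pos: [0.4128, 0.323, 0.0138]
orientation: [[-0.991, 0.131, 0.002], [0.131, 0.991, 0.001], [-0.002, 0.001, -1.0]]
ft_force: [0.9, -0.3, 5.5]
gripper_width: 0.767
```

```bash
python3 - <<'E'
from h import *
state()
E
```

```text
t 39.85 p [0.4128 0.323  0.0138] phi 172.48 tilt 0.14 F [ 0.9 -0.3  5.5] w 0.767 q [-15.9  38.2 -39.1 113.9  36.9  40.7   4.4]
```

Call:
send_rows --steps '[{"wx":0,"wy":0,"wz":0,"x":0,"y":0,"z":-3,"claw":0.5},{"wx":0,"wy":0,"wz":0,"x":0,"y":0,"z":-6,"claw":0.5},{"wx":0,"wy":0,"wz":0,"x":0,"y":0,"z":-9,"claw":0.5},{"wx":0,"wy":0,"wz":0,"x":0,"y":0,"z":-11,"claw":0.5},{"wx":0,"wy":0,"wz":0,"x":0,"y":0,"z":-11,"claw":0.5},{"wx":0,"wy":0,"wz":0,"x":0,"y":0,"z":-11,"claw":0.5}]'

```text
clock: 40.35
ee_pos: [0.4127, 0.3225, 0.1236]
orientation: [[-0.991, 0.131, 0.003], [0.131, 0.991, 0.001], [-0.003, 0.001, -1.0]]
ft_force: [0.1, 0.2, -2.6]
gripper_width: 0.767
```

```bash
python3 - <<'E'
from h import *
state(); p,P=look("side"); goto(.4716,.1653,.124,169)
print([carrier(P,.47,.167,-11),carrier(P,.4085,.3245,-7.5,z0=.11,tol=.01)])
E
```

```text
t 40.35 p [0.4127 0.3225 0.1236] phi 172.46 tilt 0.17 F [ 0.1  0.2 -2.6] w 0.767 q [-10.1  30.  -46.4 108.9  27.3  52.6  12.7]
side neck 54 [633.3  92.9] [ 9.9 34.4] 79.3 z90 0.0869
side neck 73 [637.7 130. ] [10.2 40.3] 77.3 z90 0.087
side neck 73 [643.3 167.2] [10.3 38.7] 78.5 z90 0.087
side neck 78 [652.  203.5] [10.6 39.6] 82.4 z90 0.0866
side neck 82 [656.1 241.9] [ 9.7 37.8] 77.0 z90 0.0867
shift cm [ -7.95 -14.72  -0.15] turn [-0.04  0.05  3.46] rows>= 4.0
[(np.float64(0.4682), np.float64(0.1672), np.float64(-11.28), 89, np.float64(1.21)), (np.float64(0.4082), np.float64(0.3247), np.float64(-7.44), 620, np.float64(2.63))]
```

Call:
send_rows --steps '[{"wx":0,"wy":0,"wz":3.5,"x":-8.0,"y":-14.7,"z":0,"claw":0.5},{"wx":0,"wy":0,"wz":3.5,"x":-8.0,"y":-14.7,"z":0,"claw":0.5},{"wx":0,"wy":0,"wz":3.5,"x":-8.0,"y":-14.7,"z":0,"claw":0.5},{"wx":0,"wy":0,"wz":3.5,"x":-8.0,"y":-14.7,"z":0,"claw":0.5},{"wx":0,"wy":0,"wz":3.5,"x":-8.0,"y":-14.7,"z":0,"claw":0.5},{"wx":0,"wy":0,"wz":3.5,"x":-8.0,"y":-14.7,"z":0,"claw":0.5},{"wx":0,"wy":0,"wz":3.5,"x":-8.0,"y":-14.7,"z":0,"claw":0.5},{"wx":0,"wy":0,"wz":3.5,"x":-8.0,"y":-14.7,"z":2,"claw":0.5},{"wx":0,"wy":0,"wz":3.5,"x":-8.0,"y":-14.7,"z":4,"claw":0.5},{"wx":0,"wy":0,"wz":3.5,"x":-8.0,"y":-14.7,"z":4.5,"claw":0.5},{"wx":0,"wy":0,"wz":3.5,"x":-8.0,"y":-14.7,"z":4.5,"claw":0.5},{"wx":0,"wy":0,"wz":3.5,"x":-8.0,"y":-14.7,"z":4.5,"claw":0.5}]'

```text
clock: 41.4
ee_pos: [0.4713, 0.1671, 0.0771]
orientation: [[-0.982, 0.189, -0.001], [0.189, 0.982, -0.001], [0.001, -0.001, -1.0]]
ft_force: [-0.6, -0.1, -0.9]
gripper_width: 0.774
```

```bash
python3 - <<'E'
from h import *
capture("side");capture("side");state(); goto(.472,.1653,.058,169)
E
```

```text
t 41.5 p [0.4721 0.1668 0.0778] phi 169.07 tilt 0.03 F [ 0.6  0.6 -1.7] w 0.767 q [  6.3  31.4 -43.2 114.4  29.9  45.7  24.8]
shift cm [-0.01 -0.15  1.98] turn [-0.01  0.03  0.07] rows>= 0.5
```

Call:
send_rows --steps '[{"wx":0,"wy":0,"wz":0,"x":0,"y":-0.15,"z":0.3,"claw":0.5},{"wx":0,"wy":0,"wz":0,"x":0,"y":-0.15,"z":0.8,"claw":0.5},{"wx":0,"wy":0,"wz":0,"x":0,"y":-0.15,"z":1.2,"claw":0.5},{"wx":0,"wy":0,"wz":0,"x":0,"y":-0.15,"z":1.6,"claw":0.5},{"wx":0,"wy":0,"wz":0,"x":0,"y":-0.15,"z":1.9,"claw":0.5},{"wx":0,"wy":0,"wz":0,"x":0,"y":-0.15,"z":2.1,"claw":0.5},{"wx":0,"wy":0,"wz":0,"x":0,"y":-0.15,"z":2.3,"claw":0.5},{"wx":0,"wy":0,"wz":0,"x":0,"y":-0.15,"z":2.4,"claw":0.5},{"wx":0,"wy":0,"wz":0,"x":0,"y":-0.15,"z":2.4,"claw":0.5}]'

```text
clock: 42.25
ee_pos: [0.4714, 0.1641, 0.0555]
orientation: [[-0.982, 0.191, 0.001], [0.191, 0.982, -0.004], [-0.002, -0.003, -1.0]]
ft_force: [-13.3, -9.4, 46.4]
gripper_width: 0.768
```

```bash
python3 - <<'E'
from h import *
state()
E
```

```text
t 42.25 p [0.4714 0.1641 0.0555] phi 168.99 tilt 0.21 F [-13.3  -9.4  46.4] w 0.768 q [  5.1  33.  -41.5 115.6  32.1  43.2  22.9]
```

Call:
send_rows --steps '[{"wx":0,"wy":0,"wz":0,"x":0,"y":0,"z":-0.4,"claw":0.5},{"wx":0,"wy":0,"wz":0,"x":0,"y":0,"z":-0.4,"claw":1},{"wx":0,"wy":0,"wz":0,"x":0,"y":0,"z":-0.4,"claw":1},{"wx":0,"wy":0,"wz":0,"x":0,"y":0,"z":-0.4,"claw":1},{"wx":0,"wy":0,"wz":0,"x":0,"y":0,"z":-0.4,"claw":1},{"wx":0,"wy":0,"wz":0,"x":0,"y":0,"z":-4,"claw":1},{"wx":0,"wy":0,"wz":0,"x":0,"y":0,"z":-8,"claw":1},{"wx":0,"wy":0,"wz":0,"x":0,"y":0,"z":-12,"claw":1},{"wx":0,"wy":0,"wz":0,"x":0,"y":0,"z":-12,"claw":1},{"wx":0,"wy":0,"wz":0,"x":0,"y":0,"z":-12,"claw":1}]'

```text
clock: 43.08
ee_pos: [0.473, 0.165, 0.1748]
orientation: [[-0.982, 0.191, 0.003], [0.191, 0.982, 0.0], [-0.003, 0.001, -1.0]]
ft_force: [-0.3, -0.0, 0.0]
gripper_width: 1.003
```

```bash
python3 - <<'E'
from h import *
state(); p,P=look("side"); print(carrier(P,.468,.167,-11,z0=.042),carrier(P,.562,.339,5)); goto(.5655,.3369,.17,185)
E
```

```text
t 43.08 p [0.473  0.165  0.1748] phi 168.96 tilt 0.19 F [-0.3 -0.   0. ] w 1.003 q [ 11.7  24.3 -48.7 108.6  21.8  56.6  32.2]
side neck 70 [630.8  93.2] [ 9.8 39.8] 79.8 z90 0.0865
side neck 72 [637.5 130.1] [ 9.6 41.1] 80.0 z90 0.0866
side neck 75 [643.1 167.4] [ 9.4 40. ] 78.6 z90 0.0867
side neck 78 [652.1 204.3] [10.3 38.6] 79.4 z90 0.0867
side neck 82 [656.3 241.6] [10.  39.5] 79.7 z90 0.0867
side neck 51 [514.9 157.4] [66.7 13.8] 86.2 z90 0.0869
side neck 24 [458.  138.8] [ 9.7 33.1] 68.2 z90 0.0875
side neck 122 [450.  168.9] [67.3 66.6] 78.5 z90 0.0871
(np.float64(0.4677), np.float64(0.1666), np.float64(-11.17), 316, np.float64(1.18)) (np.float64(0.6051), np.float64(0.3485), np.float64(4.85), 217, np.float64(1.2))
shift cm [-5.87 18.74  0.31] turn [ -0.06   0.04 -16.04] rows>= 4.7
```

```bash
python3 - <<'E'
from h import *
for n in("top","side"):
  p,d=capture(n);P=cloud(n,d); print(n,carrier(P,.605,.348,5),carrier(P,.6,.36,5))
cv2.imwrite('pics/s5.png',cv2.resize(p[160:360,200:400],None,fx=3,fy=3,interpolation=cv2.INTER_CUBIC))
goto(.608,.347,.22,185)
E
```

```text
top (np.float64(0.6077), np.float64(0.3473), np.float64(4.66), 232, np.float64(1.27)) (np.float64(0.6077), np.float64(0.3473), np.float64(4.69), 231, np.float64(1.27))
side (np.float64(0.6054), np.float64(0.3487), np.float64(4.72), 345, np.float64(1.17)) (np.float64(0.6054), np.float64(0.3487), np.float64(4.72), 345, np.float64(1.17))
shift cm [-9.94 20.59 -4.89] turn [ -0.11  -0.14 -16.01] rows>= 5.6
```

View pics/s5.png

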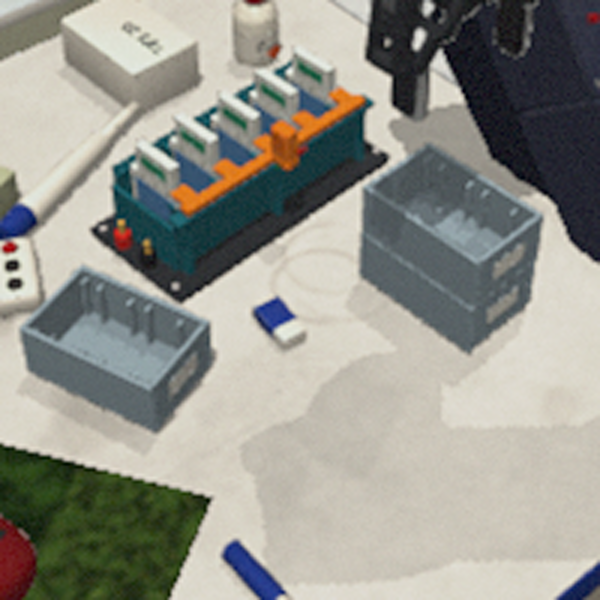

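Call:
send_rows --steps '[{"wx":0,"wy":0,"wz":0,"x":0,"y":0,"z":-4,"claw":0.95},{"wx":0,"wy":0,"wz":-15.8,"x":-10.0,"y":20.6,"z":-4,"claw":0.95},{"wx":0,"wy":0,"wz":-15.8,"x":-10.0,"y":20.6,"z":-4,"claw":0.95},{"wx":0,"wy":0,"wz":-15.8,"x":-10.0,"y":20.6,"z":-4,"claw":0.95},{"wx":0,"wy":0,"wz":-15.8,"x":-10.0,"y":20.6,"z":-4,"claw":0.95},{"wx":0,"wy":0,"wz":-15.8,"x":-10.0,"y":20.6,"z":-4,"claw":0.95},{"wx":0,"wy":0,"wz":-15.8,"x":-10.0,"y":20.6,"z":-4,"claw":0.95},{"wx":0,"wy":0,"wz":-15.8,"x":-10.0,"y":20.6,"z":-4,"claw":0.95},{"wx":0,"wy":0,"wz":-15.8,"x":-10.0,"y":20.6,"z":4.5,"claw":0.95},{"wx":0,"wy":0,"wz":-15.8,"x":-10.0,"y":20.6,"z":4.5,"claw":0.95},{"wx":0,"wy":0,"wz":-15.8,"x":-10.0,"y":20.6,"z":4.5,"claw":0.95},{"wx":0,"wy":0,"wz":-15.8,"x":-10.0,"y":20.6,"z":4.5,"claw":0.95}]'

```text
clock: 44.23
ee_pos: [0.6074, 0.3454, 0.1243]
orientation: [[-0.996, -0.084, -0.006], [-0.084, 0.996, -0.005], [0.007, -0.005, -1.0]]
ft_force: [0.3, 0.0, 1.2]
gripper_width: 0.949
```

```bash
python3 - <<'E'
from h import *
p,d=capture("side");P=cloud("side",d); print(carrier(P,.605,.348,5)); capture("side"); state(); goto(.609,.3472,.0135,184.8)
E
```

```text
(np.float64(0.6054), np.float64(0.3488), np.float64(4.92), 348, np.float64(1.21))
t 44.33 p [0.6094 0.3479 0.1292] phi -175.2 tilt 0.01 F [-0.   0.4  0.6] w 0.952 q [ -8.6  44.6 -45.3  81.9  32.8  67.2  36.4]
shift cm [ 0.04 -0.07 11.57] turn [ 0.   -0.01 -0.  ] rows>= 2.8
```

Call:
send_rows --steps '[{"wx":0,"wy":0,"wz":0,"x":0,"y":0,"z":4,"claw":0.95},{"wx":0,"wy":0,"wz":0,"x":0,"y":0,"z":7,"claw":0.95},{"wx":0,"wy":0,"wz":0,"x":0,"y":0,"z":9.5,"claw":0.95},{"wx":0,"wy":0,"wz":0,"x":0,"y":0,"z":11,"claw":0.95},{"wx":0,"wy":0,"wz":0,"x":0,"y":0,"z":11.5,"claw":0.95},{"wx":0,"wy":0,"wz":0,"x":0,"y":0,"z":11.5,"claw":0.95},{"wx":0,"wy":0,"wz":0,"x":0,"y":0,"z":11.5,"claw":0.5},{"wx":0,"wy":0,"wz":0,"x":0,"y":0,"z":11.5,"claw":0.5},{"wx":0,"wy":0,"wz":0,"x":0,"y":0,"z":11.5,"claw":0.5},{"wx":0,"wy":0,"wz":0,"x":0,"y":0,"z":11.5,"claw":0.5},{"wx":0,"wy":0,"wz":0,"x":0,"y":0,"z":11.5,"claw":0.5}]'

```text
clock: 45.25
ee_pos: [0.6102, 0.3486, 0.0152]
orientation: [[-0.997, -0.083, 0.002], [-0.083, 0.997, 0.001], [-0.002, 0.001, -1.0]]
ft_force: [-0.4, -0.4, 7.4]
gripper_width: 0.77
```

```bash
python3 - <<'E'
from h import *
state()
E
```

```text
t 45.25 p [0.6102 0.3486 0.0152] phi -175.21 tilt 0.16 F [-0.4 -0.4  7.4] w 0.77 q [-10.2  51.1 -41.7  86.6  38.2  57.   32.3]
```

Call:
send_rows --steps '[{"wx":0,"wy":0,"wz":0,"x":0,"y":0,"z":-3,"claw":0.5},{"wx":0,"wy":0,"wz":0,"x":0,"y":0,"z":-6,"claw":0.5},{"wx":0,"wy":0,"wz":0,"x":0,"y":0,"z":-9,"claw":0.5},{"wx":0,"wy":0,"wz":0,"x":0,"y":0,"z":-12,"claw":0.5},{"wx":0,"wy":0,"wz":0,"x":0,"y":0,"z":-15,"claw":0.5},{"wx":0,"wy":0,"wz":0,"x":0,"y":0,"z":-16,"claw":0.5},{"wx":0,"wy":0,"wz":0,"x":0,"y":0,"z":-16,"claw":0.5},{"wx":0,"wy":0,"wz":0,"x":0,"y":0,"z":-16,"claw":0.5}]'

```text
clock: 45.92
ee_pos: [0.6092, 0.3474, 0.1728]
orientation: [[-0.997, -0.084, 0.0], [-0.084, 0.997, -0.001], [-0.0, -0.001, -1.0]]
ft_force: [-0.5, 0.0, -1.4]
gripper_width: 0.767
```

```bash
python3 - <<'E'
from h import *
state(); p,d=capture("side");P=cloud("side",d); print(carrier(P,.605,.348,5,z0=.16,tol=.01),carrier(P,.468,.167,-11,z0=.042)); goto(.472,.1646,.17,169)
E
```

```text
t 45.92 p [0.6092 0.3474 0.1728] phi -175.21 tilt 0.06 F [-0.5  0.  -1.4] w 0.767 q [ -8.3  42.4 -46.3  79.3  31.   71.3  37.8]
(np.float64(0.6043), np.float64(0.3488), np.float64(4.33), 563, np.float64(3.26)) (np.float64(0.4676), np.float64(0.1665), np.float64(-11.07), 317, np.float64(1.15))
shift cm [ 15.16 -17.02   0.21] turn [-0.13 -0.07 15.79] rows>= 5.5
```

Call:
send_rows --steps '[{"wx":0,"wy":0,"wz":15.8,"x":15.2,"y":-17.0,"z":0,"claw":0.5},{"wx":0,"wy":0,"wz":15.8,"x":15.2,"y":-17.0,"z":0,"claw":0.5},{"wx":0,"wy":0,"wz":15.8,"x":15.2,"y":-17.0,"z":0,"claw":0.5},{"wx":0,"wy":0,"wz":15.8,"x":15.2,"y":-17.0,"z":0,"claw":0.5},{"wx":0,"wy":0,"wz":15.8,"x":15.2,"y":-17.0,"z":0,"claw":0.5},{"wx":0,"wy":0,"wz":15.8,"x":15.2,"y":-17.0,"z":0,"claw":0.5},{"wx":0,"wy":0,"wz":15.8,"x":15.2,"y":-17.0,"z":0,"claw":0.5},{"wx":0,"wy":0,"wz":15.8,"x":15.2,"y":-17.0,"z":2,"claw":0.5},{"wx":0,"wy":0,"wz":15.8,"x":15.2,"y":-17.0,"z":4,"claw":0.5},{"wx":0,"wy":0,"wz":15.8,"x":15.2,"y":-17.0,"z":5,"claw":0.5},{"wx":0,"wy":0,"wz":15.8,"x":15.2,"y":-17.0,"z":5,"claw":0.5},{"wx":0,"wy":0,"wz":15.8,"x":15.2,"y":-17.0,"z":5,"claw":0.5}]'

```text
clock: 46.97
ee_pos: [0.4712, 0.1655, 0.1221]
orientation: [[-0.982, 0.19, -0.003], [0.19, 0.982, -0.001], [0.003, -0.002, -1.0]]
ft_force: [0.5, -0.3, -0.9]
gripper_width: 0.769
```

```bash
python3 - <<'E'
from h import *
capture("side");capture("side");capture("side");state(); goto(.4719,.1646,.1,169)
E
```

```text
t 47.12 p [0.4723 0.1659 0.1236] phi 169.02 tilt 0.02 F [ 0.2 -0.9 -1.4] w 0.763 q [  9.6  28.2 -47.  111.8  26.4  51.1  28. ]
shift cm [ 0.02 -0.14  2.36] turn [-0.01  0.02  0.02] rows>= 0.6
```

Call:
send_rows --steps '[{"wx":0,"wy":0,"wz":0,"x":0,"y":-0.1,"z":0.4,"claw":0.5},{"wx":0,"wy":0,"wz":0,"x":0,"y":-0.1,"z":0.9,"claw":0.5},{"wx":0,"wy":0,"wz":0,"x":0,"y":-0.1,"z":1.4,"claw":0.5},{"wx":0,"wy":0,"wz":0,"x":0,"y":-0.1,"z":1.8,"claw":0.5},{"wx":0,"wy":0,"wz":0,"x":0,"y":-0.1,"z":2.1,"claw":0.5},{"wx":0,"wy":0,"wz":0,"x":0,"y":-0.1,"z":2.3,"claw":0.5},{"wx":0,"wy":0,"wz":0,"x":0,"y":-0.1,"z":2.5,"claw":0.5},{"wx":0,"wy":0,"wz":0,"x":0,"y":-0.1,"z":2.5,"claw":0.5},{"wx":0,"wy":0,"wz":0,"x":0,"y":-0.1,"z":2.5,"claw":0.5}]'

```text
clock: 47.87
ee_pos: [0.4716, 0.1645, 0.0991]
orientation: [[-0.982, 0.191, 0.0], [0.191, 0.982, -0.002], [-0.001, -0.002, -1.0]]
ft_force: [-6.6, -5.1, 18.1]
gripper_width: 0.764
```

```bash
python3 - <<'E'
from h import *
state()
E
```

```text
t 47.87 p [0.4716 0.1645 0.0991] phi 169.01 tilt 0.11 F [-6.6 -5.1 18.1] w 0.764 q [  8.3  29.9 -45.5 113.4  28.6  48.4  26.1]
```

Landed at exactly the expected height. Release, rise, and move clear.

Call:
send_rows --steps '[{"wx":0,"wy":0,"wz":0,"x":0,"y":0,"z":-0.2,"claw":0.5},{"wx":0,"wy":0,"wz":0,"x":0,"y":0,"z":-0.2,"claw":1},{"wx":0,"wy":0,"wz":0,"x":0,"y":0,"z":-0.2,"claw":1},{"wx":0,"wy":0,"wz":0,"x":0,"y":0,"z":-0.2,"claw":1},{"wx":0,"wy":0,"wz":0,"x":0,"y":0,"z":-0.2,"claw":1},{"wx":0,"wy":0,"wz":0,"x":0,"y":0,"z":-4,"claw":1},{"wx":0,"wy":0,"wz":0,"x":0,"y":0,"z":-8,"claw":1},{"wx":0,"wy":0,"wz":0,"x":0,"y":0,"z":-12,"claw":1},{"wx":0,"wy":0,"wz":0,"x":0,"y":14,"z":-14,"claw":1},{"wx":0,"wy":0,"wz":0,"x":0,"y":14,"z":-14,"claw":1},{"wx":0,"wy":0,"wz":0,"x":0,"y":14,"z":-14,"claw":1},{"wx":0,"wy":0,"wz":0,"x":0,"y":14,"z":-14,"claw":1}]'

```text
clock: 48.87
ee_pos: [0.4983, 0.3075, 0.239]
orientation: [[-0.982, 0.188, 0.0], [0.188, 0.982, 0.003], [0.0, 0.003, -1.0]]
ft_force: [-1.1, -0.0, 0.9]
gripper_width: 0.999
```

```bash
python3 - <<'E'
from h import *
state()
for n in("top","side"):
  p,P=look(n); print(n,carrier(P,.471,.166,-11,z0=.084))
  H=cv2.cvtColor(p,cv2.COLOR_BGR2HSV); m=(H[...,0]>5)&(H[...,0]<22)&(H[...,1]>170)&(H[...,2]>120)&(P[...,2]>.076)&(P[...,2]<.1)&(abs(P[...,0]-.6)<.03)&(abs(P[...,1]-.17)<.05); print("grip",P[m].mean(0).round(4))
cv2.imwrite('pics/s6.png',cv2.resize(p[160:360,200:400],None,fx=3,fy=3,interpolation=cv2.INTER_CUBIC))
E
```

```text
t 48.87 p [0.4983 0.3075 0.239 ] phi 169.16 tilt 0.2 F [-1.1 -0.   0.9] w 0.999 q [ -3.3  28.8 -49.5  92.4  23.   69.3  21.8]
top neck 49 [658.1 241.3] [ 7.7 36.3] 78.5 z90 0.0909
top neck 52 [654.9 203. ] [ 8.2 37. ] 79.7 z90 0.0903
top neck 49 [645.7 166.8] [ 8.  37.5] 80.5 z90 0.0901
top neck 50 [639.1 129.3] [ 8.3 36.1] 79.9 z90 0.09
top neck 53 [633.5  92.1] [ 8.  38.3] 79.6 z90 0.0903
top neck 105 [506.4 161.7] [47.3 18. ] 58.4 z90 0.0932
top (np.float64(0.4698), np.float64(0.1654), np.float64(-11.31), 92, np.float64(1.14))
grip [0.5989 0.176  0.0955]
side neck 71 [630.9  92.9] [10.6 39.2] 77.6 z90 0.0864
side neck 75 [637.8 129.9] [10.  39.9] 75.5 z90 0.0866
side neck 38 [634.1 168.9] [ 8.8 22.7] 67.1 z90 0.0869
side neck 50 [652.1 205. ] [ 8.  38.4] 76.7 z90 0.0866
side neck 81 [656.7 241.9] [10.4 39.4] 75.7 z90 0.0866
side neck 221 [474.7 146.2] [27.6 66.5] 80.2 z90 0.0907
side neck 35 [440.1 204.3] [ 6.5 33.5] 86.4 z90 0.0917
side (np.float64(0.4673), np.float64(0.1665), np.float64(-10.86), 329, np.float64(1.17))
grip [0.594  0.1793 0.0871]
```

View pics/s6.png

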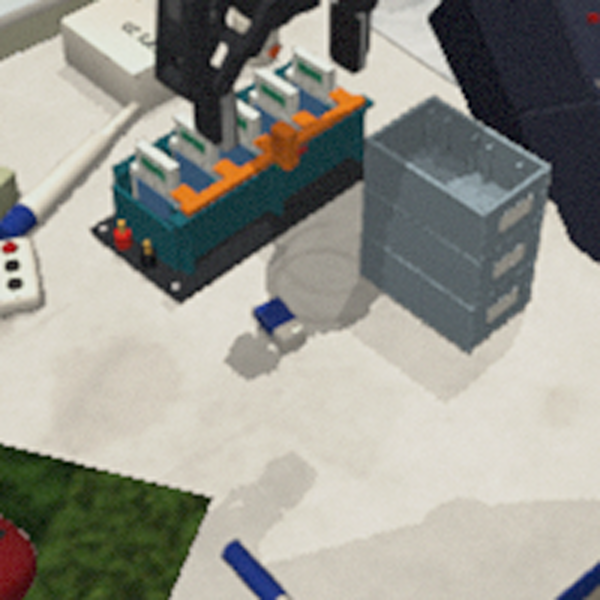

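```bash
python3 -c "
from h import *
job.sign_off(); state()"
```

```text
the job is handed in; nothing more can be done
the job is handed in; nothing more can be done
```

The core is loaded and locked, the two emptied carriers are stacked on the empty one, and I handed the job in at about 49 s. I did not get a verdict back.

- **Slide back:** I pulled it to the red mark. It stopped moving at about 18 N, and the tabs showed between the slots.
- **Cassettes:** The four cassettes, two from each part-filled carrier, went into slots 4, 3, 2 and 1, beside the one already in slot 0. Before locking, the side camera put all five tops within 1 mm of the same height. I pressed each one down against the slot floor before releasing it, two of them harder than I meant (30 and 40 N).
- **Locking:** I pushed the slide 19.5 mm to its stop at the green mark without it jamming. The last top picture had the grip at the locked position.
- **Stacking:** The far carrier was knocked about 4 cm while I placed the first one, so I measured it again before gripping it. Both carriers landed 42 mm and 84 mm up, as they should when nested. The pictures put the top carrier within about 1 mm of where the empty carrier was measured.

**Bystanders:** I did not re-measure the timer and bottle at the end. Nothing I moved came near them.

**Camera disagreement:** The two cameras differ by about 2.5 mm in x and 1.5 mm in y throughout. I worked from the top camera, which agreed with the gripper to about 1–2 mm.

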